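Stop and pin the saucing turntable

TASK

The saucing turntable has been left spinning with a meal tray on it: slow it with a light fingertip (a few newtons, never a hard push) so that it comes to rest with its lock hole in line with the slot in the yellow lock bracket. Then, with the plate standing still, take the red-handled lock pin from the white tool block and set it gently down through bracket and plate until its collar sits on the bracket, and let go. Leave the thermometer, sauce bottle, tray stack and tomato pan where they are.

Things in the scene. Friction and masses are not known exactly. Their poses are not given: they have to be found in the camera images.
- turntable: Fixed base of the turntable, a stainless drum 236 mm across and 56 mm high. Origin on the bench under the plate's axis, z up along that axis; y points level from the axis to the lock bracket, a steel clevis with a yellow upper jaw that straddles the plate's rim.
- disc (a joint): Turning angle of the round plate about the upright axis, in rad, counted on over many turns, growing counter-clockwise seen from above; at whole turns (0, 2 pi, ..) the hole is at the slot. It starts already turning counter-clockwise at 2.5 to 4.5 rad/s. The bearing is almost free: left alone it coasts for over half a minute, and a finger lifted off hastily sets the stopped plate drifting.
- disc_hole (a point): Centre of the lock hole (14 mm wide, right through) at the top face of the plate, 158 mm from the axis. Plate: pale metal, 350 mm across, 6 mm thick, top face 76 mm above the bench, 4 to 6 kg. A fixed black meal tray (178 x 131 mm, 41 mm above the plate) sits at its middle and turns with it; corners sweep 111 mm from the axis. A red radial line points at the hole, whose edges catch a fingertip.
- lock_slot (a point): Centre of the slot's mouth on top of the yellow upper jaw, 112 mm above the bench, 158 mm from the axis. Slot 12 mm wide along the rim, 14 mm across it, 24 mm deep, ending 12 mm above the plate; black mark on its inner side. Jaw 46 mm along the rim, from 136 to 194 mm from the axis; its steel back reaches out to 206 mm. A lower jaw under the plate has the same slot; z up.
- lock_pin: Loose lock pin, 140 g, upright in one of the two bores of the tool block. Origin at the tip, z up to the handle. Ball-nosed polished shaft 10 mm wide, 60 mm long; collar 22 mm wide and 4 mm thick above it, then a red round handle 22 mm wide, 40 mm long (64 to 104 mm above the tip). Home: collar on the upper jaw, tip 60 mm below the slot's mouth.
- tool_block: Fixed white plastic block 70 x 130 x 64 mm (x, y, z), origin under its centre, with two upright bores 13.5 mm wide, 62 mm deep, 66 mm apart along its y axis; the pin stands in one, the thermometer in the other.
- thermometer: Loose probe thermometer with a round blue head 32 mm wide, origin at its tip, upright in the other bore, head from 60 to 90 mm above the tip. To be left alone.
- sauce_bottle: Loose orange squeeze bottle with white nozzle, 64 mm across, 190 mm high, origin under its centre. To be left alone.
- tray_stack: Loose stack of empty black meal trays, 178 x 131 x 70 mm, origin under its centre. To be left alone.
- tomato_pan: Loose steel pan of diced tomato, 188 x 118 x 67 mm, origin under its centre. To be left alone.
- ring_mid (a point): Middle of the dark grey silicone ring on the plate, on the axis, 79 mm above the bench. Ring 113 to 148 mm from the axis, bare all round: the place to touch. Its face stands 1.5 to 4.5 mm above the plate (foam differs, not shown by this point), yields 1 mm per 6 N. A fingertip at 3 N stops the plate in about 0.3 x speed squared rad and can then drag it round, slipping above about 1.5 rad/s2.

How it is judged:
On the way:
1. The plate is brought to rest with its hole at the slot (within 6 mm) (velocity of joint disc between -0.05 and 0.05 rad/s and horizontal distance between disc_hole and lock_slot below 0.006 m), for 0.3 s.
At the end, for the whole second after the job is handed in: The plate stands still with its hole within 4 mm of the slot; the pin is upright through bracket and plate, its collar within 3 mm of the upper jaw, released and at rest (horizontal distance between disc_hole and lock_slot below 0.004 m and velocity of joint disc between -0.03 and 0.03 rad/s and horizontal distance between lock_pin and lock_slot below 0.005 m and z of lock_pin in the frame of lock_slot below -0.057 m and angle between lock_pin's own z axis and vertical below 0.12 rad and linear speed of lock_pin below 0.02 m/s); the robot touches nothing.
It fails at once if The fingers press on the plate, its ring or its tray with more than 8 N (contact force between the fingers and disc above 8 N).
It fails at once if The pin is forced on to the plate with more than 25 N (contact force between lock_pin and disc above 25 N).
It fails at once if The pin goes into the plate (more than 4 mm below its top face) while the plate turns faster than 0.3 rad/s (z of lock_pin in the frame of lock_slot below -0.04 m and horizontal distance between lock_pin and lock_slot below 0.02 m and (velocity of joint disc above 0.3 rad/s or velocity of joint disc below -0.3 rad/s)).
It fails at once if The thermometer, sauce bottle, tray stack or tomato pan is moved by more than 20 mm or tipped (distance of any of thermometer, sauce_bottle, tray_stack, tomato_pan from where it was at the start of the episode above 0.02 m or angle between any of thermometer, sauce_bottle, tray_stack, tomato_pan's own z axis and vertical above 0.35 rad).
It also fails if it takes over 64 s, if anything falls off the work surface, if the arm or the gripper's body presses on something with over 40 N, if the wrist force passes 120 N, or if a joint passes its speed limit or range.

ROBOT

A 7-joint arm with a two-finger parallel gripper is mounted at the origin on the work surface. World frame = base frame: x ahead of the robot, y to its left, z up, the work surface at z = 0. Lengths are in m, angles in rad, forces in N, time in s.
With the tool pointing down it reaches from about 0.425 to 0.825 m from the base axis. Payload 3.6 kg.
Tool frame: the origin (TCP) lies on the centre line of the jaws, within the pads' length; the fingertips stand 14 mm ahead of it and the grasp point (between the pads) lies 5 mm behind it; z points along the fingers, y is the line along which they close (so a half turn about z gives the same grasp; the last joint's range is limited). The gripper opens to 85 mm and grips with 20 to 120 N. Pads are 22 mm wide; open, the fingers measure 114 mm over their backs; the gripper's body (76 mm by 85 mm) begins 54 mm behind the grasp point. The pads swing forward as they close: fully open they stand 13 mm farther back than shut.
Start: joints at [-1.337, 0.615, -0.013, 1.423, 0.008, 1.103, -0.04], TCP at [0.167, 0.628, 0.224] pointing down, gripper open.
Joint ranges: [-3.12, 3.12], [-0.3, 2.06], [-1.34, 1.32], [0.26, 2.42], [-1.36, 4.5], [0.01, 1.98], [-2.84, 2.84]. Speed limits (rad/s): [2.79, 2.79, 3.14, 3.14, 3.14, 3.14, 3.14].

INTERFACE

Orientations are given as a rotation vector (axis times angle).
In Python, from plant import monitor, get_image, order gives the robot as it stands.
- The arm moves only by the shell command python3 -m creep 'ROWS' [OPENING]. ROWS is JSON, a list of rows, each an object of numbers: "dx", "dy", "dz": the shift along the tool's x, y, z in m; "spin": the turn about the tool's z in rad. A call has 1 to 20 rows; each row is the pose to reach, as a shift and turn from the pose commanded when the call began, along the tool's axes at that moment; what a row does not reach only later rows make up. A row lasts 1/8 s, in which the tool goes at most 62.5 mm and 10.7 degrees, less where a joint would pass 70% of its speed; a pose out of reach is approached as far as the arm can. A call with a gripper value outside its range is refused whole. OPENING is the finger opening in m, from 0 to 0.0854, set as the call begins (- or left out, the last holds). The fingers move at their own pace and stop on an object; the grip force is fixed at half the most. Time passes only in rows, so rows that repeat a pose let the fingers close. It gives the time, the measured TCP pose, the force, the opening and the grip force at its end, in the units of the state.
- monitor.read_state(): the state, without advancing time (a new reading comes with each control period).
- get_image(name): name is "scene" or "top"; returns a dict with "color" (480x640x3 uint8, red, green, blue), "intrinsics" (3x3 intrinsics, pixels), "view" (4x4, takes a point from world to camera coordinates). Camera axes: x right, y up, looking along -z (the intrinsics and any distortion apply to the point x, -y, -z); pixel columns grow to the right and rows downward; lengths in m; the calibration is good to about 2 mm. A picture is of the moment at which its call begins. There is no depth.
- order.job_done(): hands the job in; it is judged then, once.
The state is a dict: "time": time; "joint_pos": joint angles; "joint_vel": joint speeds; "joint_torque": joint torques, N m; "eef_pos": TCP position; "eef_rot": TCP orientation; "ft_force": force on the tool from outside, world axes, zero at the start; "torque": the same for the moment, N m; "width": opening from 0.0 (shut) to 1.0 (fully open); "finger_force": force on a finger pad.
Only numpy, scipy, OpenCV 4.12 (cv2) and the standard library are available. Lean on these libraries where they do the work, as an engineer would, in place of code of your own. Each camera call takes 0.05 s, during which the arm holds its last target. There are 200 camera calls.

## Working session

There is one attempt and no reset: what is moved stays moved. The work goes in short steps, Python scripts to look and compute and a shell command to move; the robot and the scene stay as the last step left them, time stands still between calls to the robot, and variables do not carry over. Pictures are saved under pics/ and viewed, at most 10 in all, crops included, and the job is handed in when it is done.

```bash
ls; mkdir -p pics
python3 - <<'E'
from plant import monitor,get_image
import cv2,numpy as np
np.set_printoptions(precision=4,suppress=True)
for n in ("top","scene"):
    d=get_image(n); cv2.imwrite(f"pics/{n}0.png",d["color"][...,::-1]); print(n,np.array(d["intrinsics"]),np.array(d["view"]),[k for k in d])
s=monitor.read_state()
for k,v in s.items(): print(k,np.round(v,4))
E
```

```text
pics
top [[437.6165   0.     323.4678]
 [  0.     437.6165 233.2539]
 [  0.       0.       1.    ]] [[-0.0265 -0.9987 -0.0445  0.0366]
 [ 0.9867 -0.0333  0.1592 -0.5805]
 [-0.1604 -0.0397  0.9862 -0.858 ]
 [ 0.      0.      0.      1.    ]] ['color', 'intrinsics', 'view']
scene [[552.7829   0.     325.4273]
 [  0.     552.7829 242.7845]
 [  0.       0.       1.    ]] [[ 0.058   0.9983  0.0054 -0.0237]
 [-0.7967  0.043   0.6028  0.3608]
 [ 0.6015 -0.0393  0.7979 -1.5045]
 [ 0.      0.      0.      1.    ]] ['color', 'intrinsics', 'view']
time 0.1
joint_pos [-1.3375  0.6159 -0.0126  1.4247  0.0081  1.1034 -0.0404]
joint_vel [ 0.0004 -0.0028  0.0019 -0.0043 -0.0005 -0.0005 -0.002 ]
joint_torque [  0.0018 -47.0386   0.2605 -17.1574   0.0102   0.0058  -0.    ]
eef_pos [0.1668 0.6275 0.2229]
eef_rot [-0.4068 -3.1149  0.0037]
ft_force [ 0.0354 -0.3345 -0.1799]
torque [0.0178 0.0005 0.018 ]
finger_force 0.0
width 0.9981
```

View pics/top0.png

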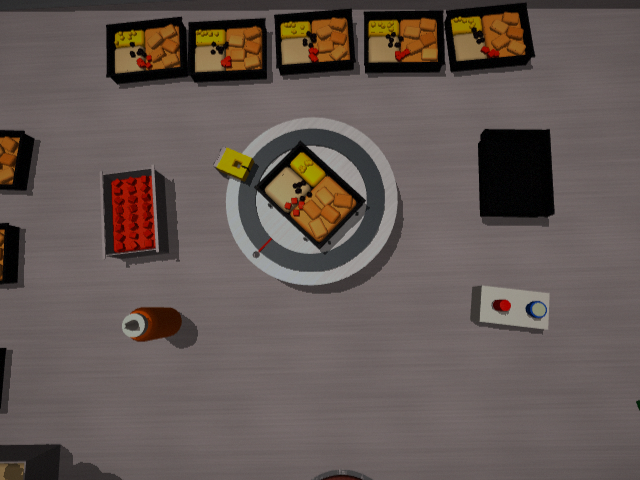

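View pics/scene0.png

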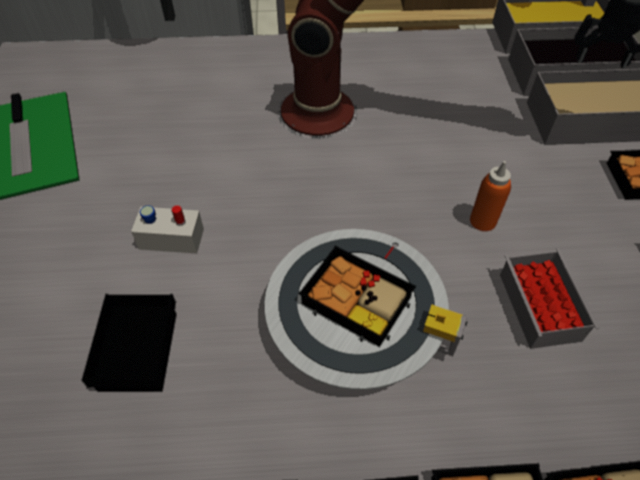

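The top view shows the plate centred near (312,200), the yellow bracket at (235,163), the red line and hole at (258,252), the pin at (503,306) and the thermometer at (537,310). The scene view shows the pin at (178,214), the bracket at (443,322) and the plate at (357,308).

```bash
cat > h.py <<'E'
import numpy as np, cv2
from plant import monitor,get_image
np.set_printoptions(precision=4,suppress=True)
def cam(d): return np.array(d["intrinsics"]),np.array(d["view"])
def ray(d,uv):
    K,V=cam(d); uv=np.atleast_2d(uv).astype(float)
    p=np.c_[(uv-K[:2,2])/K[[0,1],[0,1]],np.ones(len(uv))]*[1,-1,-1]
    return -V[:3,:3].T@V[:3,3], p@V[:3,:3]
def onz(d,uv,z):
    o,r=ray(d,uv); return (o+r*((z-o[2])/r[:,2])[:,None])[:,:2]
def proj(d,P):
    K,V=cam(d); c=np.atleast_2d(P)@V[:3,:3].T+V[:3,3]; c=c*[1,-1,-1]
    return c[:,:2]/c[:,2:]*K[[0,1],[0,1]]+K[:2,2]
def tri(da,a,db,b):
    oa,ra=ray(da,a);ob,rb=ray(db,b)
    A=np.c_[ra[0],-rb[0]];t=np.linalg.lstsq(A,ob-oa,rcond=None)[0]
    p,q=oa+t[0]*ra[0],ob+t[1]*rb[0]; return (p+q)/2,np.linalg.norm(p-q)
def hsv(d): return cv2.cvtColor(d["color"],cv2.COLOR_RGB2HSV).astype(int)
def blobs(m,amin=15):
    n,l,s,c=cv2.connectedComponentsWithStats(m.astype(np.uint8)); return [(s[i,4],c[i],l==i) for i in range(1,n) if s[i,4]>=amin]
def near(m,uv,r):
    y,x=np.indices(m.shape); return m&((x-uv[0])**2+(y-uv[1])**2<r*r)
def red(H): return ((H[...,0]<6)|(H[...,0]>174))&(H[...,1]>150)&(H[...,2]>60)
def yel(H): return (abs(H[...,0]-28)<6)&(H[...,1]>150)&(H[...,2]>80)
def top_angle(d,c,b):  # red line on ring -> angle from slot bearing b
    m=near(red(hsv(d)),proj(d,[*c,.078])[0],90); v,u=np.nonzero(m)
    p=onz(d,np.c_[u,v],.0765)-c; r=np.hypot(*p.T); k=(r>.113)&(r<.165); p=p[k]
    if len(p)<5: return None,len(p)
    q=(p/np.hypot(*p.T)[:,None]).mean(0); return (np.arctan2(q[1],q[0])-b+np.pi)%(2*np.pi)-np.pi,(r[k].min(),r[k].max())
E
python3 - <<'E'
from h import *
from scipy.optimize import least_squares
D={n:get_image(n) for n in("top","scene")}
t0=monitor.read_state()["time"]
C={}
for n,g,yb,pb in(("top",(312,200),(235,163),(503,306)),("scene",(357,308),(443,322),(178,214))):
    d=D[n];H=hsv(d)
    # dark ring outer: search along rays from guess centre, outermost bright plate edge via 'ring' mask
    ring=near((H[...,2]<95)&(H[...,2]>40)&(H[...,1]<90)&(H[...,0]>85),g,95)
    bl=max(blobs(ring),key=lambda x:x[0]);cs,_=cv2.findContours(bl[2].astype(np.uint8),cv2.RETR_EXTERNAL,cv2.CHAIN_APPROX_NONE)
    p=onz(d,max(cs,key=len)[:,0],.079);f=least_squares(lambda x:np.hypot(*(p-x[:2]).T)-x[2],[*p.mean(0),.148],loss="soft_l1",f_scale=.001)
    plate=near((H[...,2]>110)&(H[...,1]<40),g,100);bl2=max(blobs(plate),key=lambda x:x[0]);cs,_=cv2.findContours(bl2[2].astype(np.uint8),cv2.RETR_EXTERNAL,cv2.CHAIN_APPROX_NONE)
    p2=onz(d,max(cs,key=len)[:,0],.076);f2=least_squares(lambda x:np.hypot(*(p2-x[:2]).T)-x[2],[*p2.mean(0),.175],loss="soft_l1",f_scale=.001)
    print(n,"ring",f.x,"plate",f2.x,H[int(g[1])-0,int(g[0])])
    y=max(blobs(near(yel(H),yb,25)),key=lambda x:x[0]);r=max(blobs(near(red(H),pb,14),5),key=lambda x:x[0])
    print(" yellow",y[0],y[1],onz(d,y[1],.112)," red",r[0],r[1])
    w=near((H[...,1]<40)&(H[...,2]>120),pb,50);w=max(blobs(w),key=lambda x:x[0]);print(" white",w[0],w[1])
    C[n]=(y[1],r[1],w[1])
    for nm,(u,v),s in(("br",yb,28),("pin",pb,40)): cv2.imwrite(f"pics/c_{n}_{nm}.png",cv2.resize(d["color"][v-s:v+s,u-s:u+s,::-1],(300,300),interpolation=cv2.INTER_CUBIC))
for i in range(3): print(tri(D["top"],C["top"][i],D["scene"],C["scene"][i]))
a=[[cv2.imread(f"pics/c_{n}_{m}.png") for m in("br","pin")] for n in D]
cv2.imwrite("pics/crops.png",np.vstack([np.hstack(x) for x in a]))
E
```

```text
top ring [0.6475 0.0327 0.1371] plate [0.6544 0.038  0.1973] [ 14 221 152]
 yellow 565 [233.5044 162.6053] [[0.7192 0.1918]]  red 131 [503.0458 304.5038]
 white 1934 [512.5119 306.3392]
scene ring [0.6534 0.0354 0.1371] plate [0.64   0.0507 0.1858] [ 15 195 107]
 yellow 670 [443.2254 320.3299] [[0.722  0.1922]]  red 149 [177.6376 214.0738]
 white 1664 [175.2951 217.7127]
(array([0.7203, 0.1928, 0.1089]), np.float64(0.00043402405842845183))
(array([ 0.4271, -0.3155,  0.0896]), np.float64(0.0045253197178872365))
(array([ 0.4237, -0.3301,  0.0772]), np.float64(0.018122754380984017))
```

View pics/crops.png

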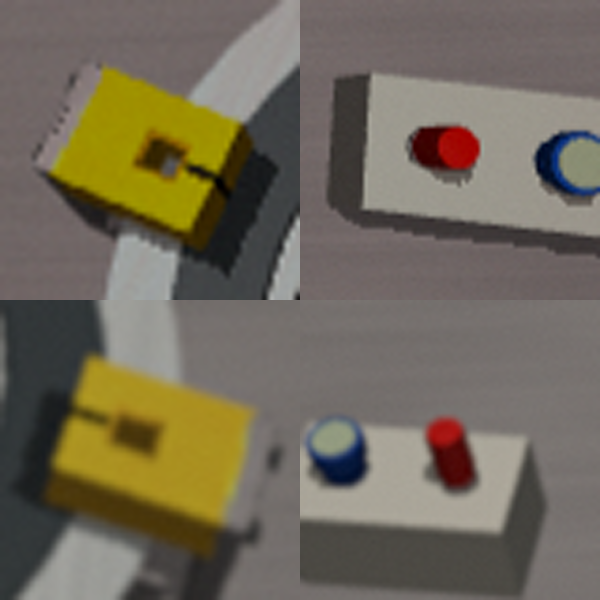

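```bash
cat > geo.py <<'E'
from h import *
from scipy.optimize import least_squares
from scipy.ndimage import map_coordinates
def circ(d,c,z,r0,sgn,w=.012):
    V=cv2.GaussianBlur(d["color"].max(2).astype(np.float32),(0,0),.7); rr=np.linspace(r0-w,r0+w,97);P=[]
    for a in np.linspace(0,2*np.pi,180,endpoint=False):
        e=np.c_[c[0]+rr*np.cos(a),c[1]+rr*np.sin(a),0*rr+z];uv=proj(d,e)
        g=np.gradient(map_coordinates(V,[uv[:,1],uv[:,0]],order=1))*sgn;k=g.argmax()
        if g[k]>1.5 and 3<k<93:P.append(e[k,:2])
    P=np.array(P);f=least_squares(lambda x:np.hypot(*(P-x[:2]).T)-x[2],[*c,r0],loss="cauchy",f_scale=.0007)
    return f.x,np.median(abs(f.fun)),len(P)
E
python3 - <<'E'
from geo import *
D={n:get_image(n) for n in("top","scene")}
s,e=tri(D["top"],(237.2,163.9),D["scene"],(440.4,318.8));print("slot",s,e,onz(D["top"],(237.2,163.9),.112),onz(D["scene"],(440.4,318.8),.112))
p,e=tri(D["top"],(505.1,305.5),D["scene"],(177.2,209.2));print("pintop",p,e,onz(D["top"],(505.1,305.5),.108),onz(D["scene"],(177.2,209.2),.108))
for n,d in D.items():
    for z,r,sg in((.079,.148,1),(.079,.113,-1),(.076,.175,-1)):
        c=np.array([.65,.035])
        for _ in range(3): x,m,k=circ(d,c,z,r,sg);c=x[:2]
        print(n,r,x,m,k, np.hypot(*(s[:2]-c)))
E
```

```text
slot [0.7173 0.1867 0.1093] 0.0032948695819088845 [[0.7162 0.1844]] [[0.7186 0.1877]]
pintop [ 0.4254 -0.314   0.1033] 0.004977751498132268 [[ 0.4252 -0.3149]] [[ 0.4304 -0.31  ]]
top 0.148 [0.6494 0.042  0.149 ] 0.00044895890456275733 178 0.15992550734232377
top 0.113 [0.6486 0.042  0.112 ] 0.0002795579520218569 168 0.16023337658956247
top 0.175 [0.6495 0.0425 0.1747] 0.0002908772061560039 172 0.15937105512403968
scene 0.148 [0.6508 0.0439 0.1487] 0.00028143131620082806 172 0.15760721841070738
scene 0.113 [0.6512 0.0435 0.1119] 0.00036632027791574234 162 0.15778799964155005
scene 0.175 [0.6505 0.0439 0.1745] 0.0002846772785546625 107 0.15766870171850472
```

```bash
cat >> h.py <<'E'
from scipy.spatial.transform import Rotation as Ro
C=np.array([.650,.043]); B=np.radians(64.78); SL=C+.158*np.array([np.cos(B),np.sin(B)])
CT=np.array([.6492,.0422])
def st():
    s=monitor.read_state(); print("t",round(s["time"],3),"tcp",s["eef_pos"],"yawY",np.degrees(np.arctan2(*Ro.from_rotvec(s["eef_rot"]).as_matrix()[[1,0],1])),"F",s["ft_force"],"w",s["width"],"ff",s["finger_force"],"q",s["joint_pos"]); return s
def plan(xyz,yaw=None):
    s=monitor.read_state();R=Ro.from_rotvec(s["eef_rot"]).as_matrix()
    cur=np.arctan2(R[1,1],R[0,1]);d=R.T@(np.array(xyz)-s["eef_pos"])
    sp=0 if yaw is None else -((np.radians(yaw)-cur+np.pi)%(2*np.pi)-np.pi)
    print("plan dx dy dz spin",d,round(sp,4))
def omega(n=4):
    T=[];A=[]
    for _ in range(n):
        t=monitor.read_state()["time"];a,r=top_angle(get_image("top"),CT,B)
        if a is not None:T.append(t);A.append(a)
    A=np.unwrap(A);p=np.polyfit(T,A,1) if len(T)>1 else [0,0]
    print("t",T,"ang",A,"omega",p[0],"rms",np.std(A-np.polyval(p,T))); return T,A,p
E
python3 - <<'E'
from h import *
d=get_image("top");print(top_angle(d,CT,B));print("bottle base approx",onz(d,(150,323),.1))
omega(4);st();plan([.595,-.075,.13],-25);plan([.40,.25,.26],25)
E
```

```text
(np.float64(2.246061690145474), (np.float64(0.11347996093888595), np.float64(0.1486911943010667)))
bottle base approx [[0.4098 0.3545]]
t [0.35, 0.4, 0.45, 0.5] ang [2.4195 2.5922 2.7636 2.9327] omega 3.421584883810297 rms 0.0008826818935790948
t 0.55 tcp [0.1669 0.6281 0.224 ] yawY 75.11955799839535 F [ 0.7156 -0.287   0.1517] w 1.0008242910368903 ff 0.0 q [-1.3375  0.6149 -0.0126  1.4234  0.0081  1.1034 -0.0404]
plan dx dy dz spin [-0.5943 -0.5696  0.094 ] 1.7474
plan dx dy dz spin [-0.3224 -0.3056 -0.036 ] 0.8748
```

```bash
python3 -m creep '[{"dx":-0.009,"dy":-0.009,"dz":-0.01,"spin":0.03},{"dx":-0.03,"dy":-0.029,"dz":-0.03,"spin":0.09},{"dx":-0.062,"dy":-0.06,"dz":-0.04,"spin":0.18},{"dx":-0.104,"dy":-0.1,"dz":-0.04,"spin":0.31},{"dx":-0.149,"dy":-0.143,"dz":-0.04,"spin":0.44},{"dx":-0.193,"dy":-0.185,"dz":-0.04,"spin":0.57},{"dx":-0.238,"dy":-0.228,"dz":-0.04,"spin":0.7},{"dx":-0.282,"dy":-0.271,"dz":-0.04,"spin":0.83},{"dx":-0.327,"dy":-0.314,"dz":-0.04,"spin":0.96},{"dx":-0.371,"dy":-0.356,"dz":-0.035,"spin":1.09},{"dx":-0.416,"dy":-0.399,"dz":-0.02,"spin":1.22},{"dx":-0.46,"dy":-0.442,"dz":0,"spin":1.35},{"dx":-0.502,"dy":-0.482,"dz":0.02,"spin":1.48},{"dx":-0.535,"dy":-0.513,"dz":0.035,"spin":1.57},{"dx":-0.561,"dy":-0.539,"dz":0.05,"spin":1.65},{"dx":-0.579,"dy":-0.556,"dz":0.06,"spin":1.7},{"dx":-0.591,"dy":-0.567,"dz":0.068,"spin":1.74},{"dx":-0.594,"dy":-0.57,"dz":0.07,"spin":1.747},{"dx":-0.594,"dy":-0.57,"dz":0.07,"spin":1.747}]' 0
python3 - <<'E'
from h import *
d=get_image("top");cv2.imwrite("pics/t1.png",d["color"][...,::-1])
omega(4);st();plan([.595,-.075,.10],-25)
E
```

```text
time: 2.92
eef_pos: [0.5945, -0.0745, 0.1543]
eef_rot: [-2.648, -1.689, -0.001]
ft_force: [0.3, 1.3, -0.2]
width: 0.0
finger_force: 0.0
t [2.975, 3.025, 3.075, 3.125] ang [3.0747 3.0774 3.0764 3.0753] omega 0.00199205760128537 rms 0.001026199984809513
t 3.175 tcp [ 0.5946 -0.0743  0.1544] yawY -24.89624798998672 F [-0.2314  0.4426  0.1268] w 0.0009779711660703615 ff 0.0 q [-0.2122  0.6527  0.4994  1.6735 -0.3775  0.9123  0.0002]
plan dx dy dz spin [-0.0005  0.0006  0.0544] 0.0018
```

View pics/t1.png

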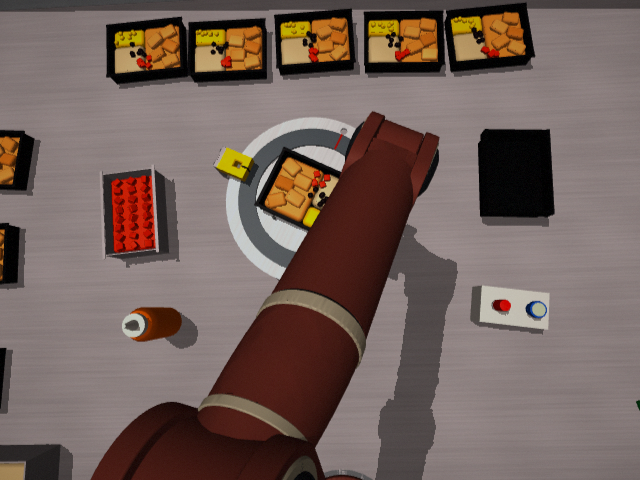

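The top view shows the arm over the right of the plate, with the fingers hidden under the wrist at about (385,160). The red line is visible at (340,138), but dark-red arm links spoil the mask, so I'll tighten it.

```bash
cat >> h.py <<'E'
CC={"top":CT,"scene":np.array([.6508,.0438])}
def ang(n,d,dbg=False):
    H=hsv(d);m=near(((H[...,0]<8)|(H[...,0]>172))&(H[...,1]>145)&(H[...,2]>60),proj(d,[*C,.078])[0],110);best=None
    for A,c,l in blobs(m,4):
        v,u=np.nonzero(l);p=onz(d,np.c_[u,v],.0765)-CC[n];r=np.hypot(*p.T);q=p[(r>.108)&(r<.154)]
        if len(q)<4 or len(q)<.8*len(p): continue
        t=np.arctan2(q[:,1],q[:,0]);t0=np.angle(np.exp(1j*t).mean());w=np.ptp(np.angle(np.exp(1j*(t-t0))));L=np.ptp(r)
        if dbg:print(n,A,c,t0,w,L,H[l].mean(0))
        if L>.018 and w<.06 and (best is None or L>best[1]):best=((t0-B+np.pi)%(2*np.pi)-np.pi,L)
    return best[0] if best else None
def omega(n=3,names=("top","scene")):
    T=[];A=[]
    for _ in range(n):
        for k in names:
            t=monitor.read_state()["time"];a=ang(k,get_image(k))
            if a is not None:T.append(t);A.append(a);print(k,round(t,3),round(a,4))
    if len(T)<2:print("no fit");return
    A=np.unwrap(A);p=np.polyfit(T,A,1);print("omega",p[0],"ang at now",np.polyval(p,monitor.read_state()["time"]),"rms",np.std(A-np.polyval(p,T)))
E
python3 - <<'E'
from h import *
d=get_image("scene");cv2.imwrite("pics/s1.png",d["color"][...,::-1]);print(ang("scene",d,1))
d=get_image("top");print(ang("top",d,1))
omega(3);st();plan([.595,-.075,.10],-25)
E
```

```text
scene 39 [387.1795 358.4103] 0.3487356423436363 0.03185426234488259 0.03130572265141361 [  0.4872 182.2821 111.9744]
-0.7818886470982904
top 34 [279.4412 145.0294] 0.49296460187975316 0.04183441862091808 0.03417505755893745 [  1.0882 212.2647 146.1471]
-0.6376596875621736
top 3.275 -0.4786
scene 3.325 -0.2925
top 3.375 -0.1601
top 3.475 0.1591
scene 3.525 0.3503
omega 3.241403271785358 ang at now 0.49908085620120346 rms 0.013613930322950272
t 3.575 tcp [ 0.5946 -0.0753  0.154 ] yawY -24.97743056783358 F [-0.0012 -1.1517  0.0875] w 0.0015575983606173926 ff 0.0 q [-0.2111  0.6537  0.5     1.6732 -0.3775  0.9121  0.0002]
plan dx dy dz spin [0.0004 0.0002 0.054 ] 0.0004
```

View pics/s1.png

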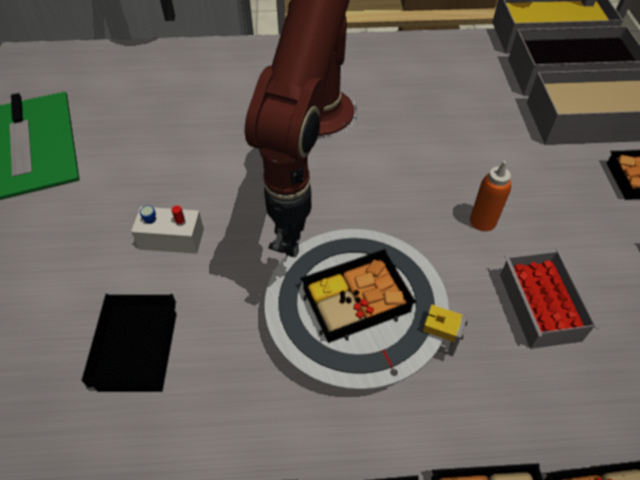

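The scene view shows the fingers at (285,245) over the ring's near-right side, and the red line at (387,358) in clear view.

```bash
python3 -m creep '[{"dz":0.012},{"dz":0.03},{"dz":0.045},{"dz":0.053},{"dz":0.055},{"dz":0.055}]' 0 | tr '\n' ' '; python3 -m creep '[{"dz":0.0005},{"dz":0.001},{"dz":0.001}]' 0| tr '\n' ' '; python3 -m creep '[{"dz":0.0005},{"dz":0.0005}]' 0| tr '\n' ' '; python3 -c "
from h import *
omega(2,('scene',));st()"
```

```text
scene 3.575 0.5105
scene 3.625 0.6685
omega 3.1606126659796345 ang at now 0.8265321548965225 rms 8.881784197001252e-16
t 3.675 tcp [ 0.5946 -0.0753  0.154 ] yawY -24.981408197810147 F [ 0.1317 -0.4758 -0.2865] w 0.000458306813726446 ff 0.0 q [-0.211   0.6538  0.5     1.6732 -0.3775  0.9121  0.0003]invalid input
invalid input
invalid input
```

```bash
python3 -m creep '[{"dx":0,"dy":0,"dz":0.012,"spin":0},{"dx":0,"dy":0,"dz":0.03,"spin":0},{"dx":0,"dy":0,"dz":0.045,"spin":0},{"dx":0,"dy":0,"dz":0.053,"spin":0},{"dx":0,"dy":0,"dz":0.055,"spin":0},{"dx":0,"dy":0,"dz":0.055,"spin":0}]' 0 | tr '\n' ' '; python3 -c "
from h import *
omega(2,('scene',));st()"
```

```text
time: 4.42 eef_pos: [0.5949, -0.0754, 0.0992] eef_rot: [2.649, 1.688, 0.0] ft_force: [-0.7, -0.2, -0.0] width: -0.003 finger_force: 0.0 scene 4.475 -2.9747
no fit
t 4.525 tcp [ 0.5951 -0.0755  0.0996] yawY -24.98365903476872 F [-0.1242  0.1021 -0.419 ] w 0.0031157141001448684 ff 0.0 q [-0.1868  0.7197  0.4611  1.7215 -0.4215  0.799   0.0373]
```

```bash
python3 -m creep '[{"dx":0,"dy":0,"dz":0.0005,"spin":0},{"dx":0,"dy":0,"dz":0.001,"spin":0},{"dx":0,"dy":0,"dz":0.0015,"spin":0},{"dx":0,"dy":0,"dz":0.0015,"spin":0}]' 0 | tr '\n' ' '; python3 -c "
from h import *
omega(2,('scene',));st()"
```

```text
time: 5.03 eef_pos: [0.5946, -0.0753, 0.0975] eef_rot: [-2.649, -1.688, 0.0] ft_force: [0.5, -0.8, 0.9] width: -0.004 finger_force: 0.0 scene 5.025 -1.2364
scene 5.075 -1.0778
omega 3.1725938183617077 ang at now -0.9191390914312372 rms 8.881784197001252e-16
t 5.125 tcp [ 0.5946 -0.0753  0.0975] yawY -24.97773434449289 F [ 0.077   1.4053 -0.4158] w -0.004899338296013507 ff 0.0 q [-0.1861  0.7223  0.4595  1.7233 -0.4227  0.796   0.0384]
```

```bash
python3 -m creep '[{"dx":0,"dy":0,"dz":0.0003,"spin":0},{"dx":0,"dy":0,"dz":0.0006,"spin":0},{"dx":0,"dy":0,"dz":0.0006,"spin":0}]' 0 | tr '\n' ' '; python3 -c "
from h import *
st()"
```

```text
time: 5.5 eef_pos: [0.5946, -0.0753, 0.0969] eef_rot: [-2.649, -1.688, 0.0] ft_force: [-0.3, 0.1, 0.3] width: 0.006 finger_force: 0.0 t 5.5 tcp [ 0.5946 -0.0753  0.0969] yawY -24.976961911034408 F [-0.3269  0.1284  0.2897] w 0.005703407290849078 ff 0.0 q [-0.1858  0.7231  0.459   1.7238 -0.4232  0.7947  0.0388]
```

```bash
python3 -m creep '[{"dx":0,"dy":0,"dz":0.0005,"spin":0},{"dx":0,"dy":0,"dz":0.001,"spin":0},{"dx":0,"dy":0,"dz":0.001,"spin":0}]' 0 | tr '\n' ' '; python3 -c "
from h import *
omega(2,('scene',));st()"
```

```text
time: 5.88 eef_pos: [0.5946, -0.0753, 0.0959] eef_rot: [-2.649, -1.688, 0.0] ft_force: [-0.3, -0.0, -0.4] width: -0.003 finger_force: 0.0 scene 5.875 1.3774
scene 5.925 1.5273
omega 2.998062121542016 ang at now 1.6772098621963316 rms 2.6645352591003757e-15
t 5.975 tcp [ 0.5946 -0.0753  0.0959] yawY -24.979711206457488 F [ 0.3245  0.1803 -0.2694] w -0.00029538522407630293 ff 0.0 q [-0.1853  0.7243  0.4582  1.7245 -0.4241  0.7928  0.0395]
```

```bash
python3 -m creep '[{"dx":0,"dy":0,"dz":0.0003,"spin":0},{"dx":0,"dy":0,"dz":0.0006,"spin":0},{"dx":0,"dy":0,"dz":0.0006,"spin":0}]' 0 | tr '\n' ' '; python3 -c "
from h import *
omega(2,('scene',));st()"
```

```text
time: 6.35 eef_pos: [0.5946, -0.0752, 0.0953] eef_rot: [-2.649, -1.688, 0.0] ft_force: [0.0, -0.3, 0.0] width: -0.003 finger_force: 0.0 scene 6.35 2.7855
no fit
t 6.45 tcp [ 0.5946 -0.0753  0.0953] yawY -24.977400152731448 F [-0.737  -0.0896 -0.9474] w 0.0010185078486385447 ff 0.0 q [-0.185   0.7251  0.4577  1.725  -0.4245  0.7915  0.0399]
```

```bash
python3 -m creep '[{"dx":0,"dy":0,"dz":0.0003,"spin":0},{"dx":0,"dy":0,"dz":0.0006,"spin":0},{"dx":0,"dy":0,"dz":0.0006,"spin":0}]' 0 | tr '\n' ' '; python3 -c "
from h import *
omega(2,('scene',));st()"
```

```text
time: 6.82 eef_pos: [0.5946, -0.0753, 0.0947] eef_rot: [2.649, 1.688, -0.0] ft_force: [-0.4, -0.0, 0.5] width: 0.005 finger_force: 0.0 scene 6.825 -2.071
scene 6.875 -1.9197
omega 3.0264537136019944 ang at now -1.7683417108939103 rms 9.992007221626409e-16
t 6.925 tcp [ 0.5946 -0.0753  0.0947] yawY -24.981378468629472 F [ 0.3315 -0.2758 -0.5914] w -0.002682403231180805 ff 0.0 q [-0.1847  0.7258  0.4573  1.7254 -0.425   0.7903  0.0403]
```

```bash
python3 -m creep '[{"dx":0,"dy":0,"dz":0.0003,"spin":0},{"dx":0,"dy":0,"dz":0.0006,"spin":0},{"dx":0,"dy":0,"dz":0.0006,"spin":0}]' 0 | tr '\n' ' '; python3 -c "
from h import *
omega(2,('scene',));st()"
```

```text
time: 7.3 eef_pos: [0.5946, -0.0753, 0.0941] eef_rot: [-2.649, -1.688, 0.0] ft_force: [0.2, -0.7, -0.7] width: 0.003 finger_force: 0.0 scene 7.3 -0.6365
scene 7.35 -0.4903
omega 2.9233626968217603 ang at now -0.3441469659961598 rms 4.440892098500626e-15
t 7.4 tcp [ 0.5946 -0.0753  0.0941] yawY -24.98224660585868 F [ 0.8088  0.003  -0.8983] w 0.0028116050575886413 ff 0.0 q [-0.1844  0.7266  0.4568  1.7259 -0.4255  0.7891  0.0407]
```

```bash
python3 -m creep '[{"dx":0,"dy":0,"dz":0.0004,"spin":0},{"dx":0,"dy":0,"dz":0.0007,"spin":0},{"dx":0,"dy":0,"dz":0.0007,"spin":0}]' 0 | tr '\n' ' '; python3 -c "
from h import *
omega(2,('scene',));st()"
```

```text
time: 7.78 eef_pos: [0.5946, -0.0753, 0.0933] eef_rot: [-2.649, -1.688, 0.0] ft_force: [0.3, -0.3, 0.2] width: -0.002 finger_force: 0.0 scene 7.775 0.7603
scene 7.825 0.9034
omega 2.862196032338695 ang at now 1.0465248886188938 rms 3.1086244689504383e-15
t 7.875 tcp [ 0.5946 -0.0753  0.0934] yawY -24.980851154321382 F [ 0.1859 -0.0058  0.4797] w -0.0008565457042729975 ff 0.0 q [-0.1841  0.7275  0.4562  1.7263 -0.4261  0.7877  0.0411]
```

```bash
python3 -m creep '[{"dx":0,"dy":0,"dz":0.0003,"spin":0},{"dx":0,"dy":0,"dz":0.0005,"spin":0},{"dx":0,"dy":0,"dz":0.0005,"spin":0}]' 0 | tr '\n' ' '; python3 -c "
from h import *
omega(2,('scene',));st()"
```

```text
time: 8.25 eef_pos: [0.5946, -0.0752, 0.0929] eef_rot: [-2.649, -1.689, 0.0] ft_force: [-0.6, -0.0, 0.6] width: -0.005 finger_force: 0.0 scene 8.25 2.11
scene 8.3 2.2522
omega 2.8442732841893066 ang at now 2.394378354782443 rms 4.884981308350689e-15
t 8.35 tcp [ 0.5946 -0.0753  0.0929] yawY -24.97641044733811 F [-0.1234  0.4371  0.3288] w -0.002400150431914203 ff 0.0 q [-0.1838  0.7281  0.4558  1.7267 -0.4265  0.7867  0.0415]
```

```bash
python3 -m creep '[{"dx":0,"dy":0,"dz":0.0003,"spin":0},{"dx":0,"dy":0,"dz":0.0005,"spin":0},{"dx":0,"dy":0,"dz":0.0005,"spin":0}]' 0 | tr '\n' ' '; python3 -c "
from h import *
omega(2,('scene',));st()"
```

```text
time: 8.72 eef_pos: [0.5946, -0.0753, 0.0924] eef_rot: [-2.649, -1.688, 0.0] ft_force: [-0.6, 0.2, 0.3] width: 0.001 finger_force: 0.0 scene 8.725 -2.8278
scene 8.775 -2.6829
omega 2.8984773062356353 ang at now -2.537942204357254 rms 3.3306690738754696e-15
t 8.825 tcp [ 0.5946 -0.0753  0.0924] yawY -24.98140483158899 F [ 0.7044  0.0516 -0.3295] w 0.0032814216859080015 ff 0.0 q [-0.1836  0.7288  0.4554  1.7271 -0.4269  0.7857  0.0418]
```

```bash
python3 -m creep '[{"dx":0,"dy":0,"dz":0.0003,"spin":0},{"dx":0,"dy":0,"dz":0.0003,"spin":0},{"dx":0,"dy":0,"dz":0.0003,"spin":0}]' 0 | tr '\n' ' '; python3 -c "
from h import *
omega(2,('scene',));st()"
```

```text
time: 9.2 eef_pos: [0.5946, -0.0753, 0.0921] eef_rot: [2.649, 1.689, -0.0] ft_force: [-0.5, -0.1, 0.3] width: -0.001 finger_force: 0.0 scene 9.2 -1.4597
scene 9.25 -1.3149
omega 2.8971325663951584 ang at now -1.170020691289153 rms 1.3322676295501878e-15
t 9.3 tcp [ 0.5946 -0.0753  0.0921] yawY -24.97849449793701 F [-0.2295 -0.4131  0.7831] w 0.0020869952530909036 ff 0.0 q [-0.1834  0.7291  0.4552  1.7273 -0.4271  0.7851  0.042 ]
```

```bash
python3 -m creep '[{"dx":0,"dy":0,"dz":0.0003,"spin":0},{"dx":0,"dy":0,"dz":0.0006,"spin":0},{"dx":0,"dy":0,"dz":0.0006,"spin":0}]' 0 | tr '\n' ' '; python3 -c "
from h import *
omega(2,('scene',));st()"
```

```text
time: 9.68 eef_pos: [0.5946, -0.0753, 0.0915] eef_rot: [-2.649, -1.688, 0.0] ft_force: [0.2, -0.4, -0.3] width: 0.003 finger_force: 0.0 no fit
t 9.775 tcp [ 0.5946 -0.0753  0.0915] yawY -24.978179415631452 F [-0.926   0.0117  0.5888] w -0.0031747629229364246 ff 0.0 q [-0.1831  0.73    0.4547  1.7277 -0.4276  0.784   0.0425]
```

```bash
python3 -m creep '[{"dx":0,"dy":0,"dz":0.0003,"spin":0},{"dx":0,"dy":0,"dz":0.0003,"spin":0},{"dx":0,"dy":0,"dz":0.0003,"spin":0}]' 0 | tr '\n' ' '; python3 -c "
from h import *
omega(2,('scene',));st()"
```

```text
time: 10.15 eef_pos: [0.5946, -0.0753, 0.0912] eef_rot: [-2.649, -1.688, 0.0] ft_force: [-0.2, 0.4, 0.4] width: 0.003 finger_force: 0.0 scene 10.15 1.2053
scene 10.2 1.3411
omega 2.7162584256381592 ang at now 1.47690848589815 rms 2.6645352591003757e-15
t 10.25 tcp [ 0.5946 -0.0753  0.0912] yawY -24.978597227288972 F [ 0.4486  0.6516 -0.7249] w 0.004243620108794621 ff 0.0 q [-0.183   0.7303  0.4545  1.728  -0.4279  0.7833  0.0427]
```

```bash
python3 -m creep '[{"dx":0,"dy":0,"dz":0.0003,"spin":0},{"dx":0,"dy":0,"dz":0.0005,"spin":0},{"dx":0,"dy":0,"dz":0.0005,"spin":0}]' 0 | tr '\n' ' '; python3 -c "
from h import *
omega(2,('scene',));st()"
```

```text
time: 10.62 eef_pos: [0.5946, -0.0753, 0.0907] eef_rot: [-2.649, -1.688, 0.0] ft_force: [0.1, 0.1, 0.2] width: 0.001 finger_force: 0.0 scene 10.625 2.4842
scene 10.675 2.6173
omega 2.6603975026102944 ang at now 2.750281242783057 rms 3.1086244689504383e-15
t 10.725 tcp [ 0.5946 -0.0752  0.0907] yawY -24.976815137588265 F [-0.6239 -0.1516  0.2228] w 0.0018643756512188947 ff 0.0 q [-0.1828  0.731   0.454   1.7283 -0.4283  0.7823  0.043 ]
```

```bash
python3 -m creep '[{"dx":0,"dy":0,"dz":0.0003,"spin":0},{"dx":0,"dy":0,"dz":0.0003,"spin":0},{"dx":0,"dy":0,"dz":0.0003,"spin":0}]' 0 | tr '\n' ' '; python3 -c "
from h import *
omega(2,('scene',));st()"
```

```text
time: 11.1 eef_pos: [0.5946, -0.0753, 0.0904] eef_rot: [-2.649, -1.688, 0.0] ft_force: [0.1, -0.0, -0.3] width: 0.001 finger_force: 0.0 scene 11.1 -2.5173
scene 11.15 -2.3812
omega 2.7210354778838086 ang at now -2.245189703294276 rms 5.10702591327572e-15
t 11.2 tcp [ 0.5946 -0.0752  0.0904] yawY -24.97601654388652 F [ 0.148  -0.1881 -0.557 ] w -0.0009891215846264117 ff 0.0 q [-0.1826  0.7313  0.4538  1.7285 -0.4285  0.7817  0.0432]
```

```bash
python3 -m creep '[{"dx":0,"dy":0,"dz":0.0003,"spin":0},{"dx":0,"dy":0,"dz":0.0005,"spin":0},{"dx":0,"dy":0,"dz":0.0005,"spin":0}]' 0 | tr '\n' ' '; python3 -c "
from h import *
omega(2,('scene',));st()"
```

```text
time: 11.58 eef_pos: [0.5946, -0.0753, 0.0899] eef_rot: [-2.649, -1.688, 0.0] ft_force: [0.2, -0.3, 0.0] width: -0.003 finger_force: 0.0 scene 11.575 -1.2208
scene 11.625 -1.0834
omega 2.7484525360453986 ang at now -0.9459294452603615 rms 4.6629367034256575e-15
t 11.675 tcp [ 0.5946 -0.0753  0.0899] yawY -24.977296915945775 F [ 0.8281 -0.485  -0.0982] w -0.003389972965957993 ff 0.0 q [-0.1823  0.732   0.4534  1.7288 -0.4289  0.7807  0.0436]
```

```bash
python3 -m creep '[{"dx":0,"dy":0,"dz":0.0003,"spin":0},{"dx":0,"dy":0,"dz":0.0004,"spin":0},{"dx":0,"dy":0,"dz":0.0004,"spin":0}]' 0 | tr '\n' ' '; python3 -c "
from h import *
omega(2,('scene',));st()"
```

```text
time: 12.05 eef_pos: [0.5946, -0.0753, 0.0895] eef_rot: [-2.649, -1.688, 0.0] ft_force: [0.3, 0.3, -0.6] width: -0.004 finger_force: 0.0 no fit
t 12.15 tcp [ 0.5946 -0.0753  0.0895] yawY -24.974756196085274 F [-0.544   0.3775  1.2445] w 0.0039491383405102455 ff 0.0 q [-0.1822  0.7325  0.4531  1.7291 -0.4292  0.7799  0.0438]
```

```bash
python3 -m creep '[{"dx":0,"dy":0,"dz":0.0003,"spin":0},{"dx":0,"dy":0,"dz":0.0003,"spin":0}]' 0 | tr '\n' ' '; python3 -c "
from h import *
omega(2,('scene',));st()"
```

```text
time: 12.4 eef_pos: [0.5946, -0.0753, 0.0892] eef_rot: [-2.649, -1.688, 0.0] ft_force: [-0.1, -0.5, -0.3] width: 0.001 finger_force: 0.0 scene 12.4 0.9735
scene 12.45 1.1016
omega 2.5629705047049973 ang at now 1.2297573784794764 rms 8.881784197001252e-16
t 12.5 tcp [ 0.5946 -0.0753  0.0892] yawY -24.98116213633201 F [ 0.8653 -0.0513 -0.4958] w -0.0008235872178450541 ff 0.0 q [-0.182   0.7329  0.4528  1.7294 -0.4295  0.7793  0.044 ]
```

```bash
python3 -m creep '[{"dx":0,"dy":0,"dz":0,"spin":0}]' 0 | tr '\n' ' '; python3 -c "
from h import *
omega(2,('scene',));st()"
```

```text
time: 12.62 eef_pos: [0.5946, -0.0753, 0.0892] eef_rot: [2.649, 1.688, -0.0] ft_force: [0.0, 0.7, 0.1] width: -0.002 finger_force: 0.0 scene 12.625 1.5494
scene 12.675 1.6751
omega 2.51410787909613 ang at now 1.8008532257889343 rms 8.881784197001252e-16
t 12.725 tcp [ 0.5946 -0.0753  0.0892] yawY -24.97850420465562 F [ 0.9536  0.3357 -0.5218] w 0.005415901160752398 ff 0.0 q [-0.182   0.7329  0.4528  1.7294 -0.4296  0.7793  0.044 ]
```

```bash
python3 -c "
from h import *
d=get_image('scene');print(proj(d,[[.5946,-.0753,.0752],[.5946,-.0753,.079]]),ang('scene',d))
c=d['color'][210:330,240:400,::-1];cv2.imwrite('pics/f1.png',cv2.resize(c,(800,600),interpolation=cv2.INTER_CUBIC))"
```

```text
[[292.7805 278.9121]
 [292.6994 277.8419]] 1.8024754199264894
```

View pics/f1.png

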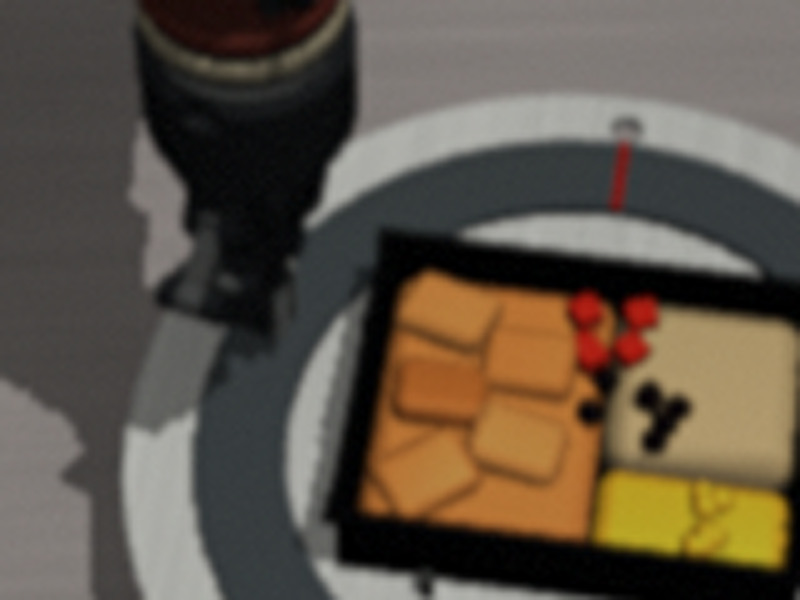

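The crop shows the closed fingers over the right-hand ring at about crop (250,330), image (290,276), with the red line at (364,244). They aren't visibly touching yet, so I'll keep going down.

```bash
python3 -m creep '[{"dx":0,"dy":0,"dz":0.0004,"spin":0},{"dx":0,"dy":0,"dz":0.0006,"spin":0}]' 0 | tr '\n' ' '; python3 -c "
from h import *
omega(1,('scene',));st()"
```

```text
time: 13.02 eef_pos: [0.5946, -0.0752, 0.0886] eef_rot: [-2.649, -1.688, 0.0] ft_force: [-0.4, 0.8, -0.0] width: 0.002 finger_force: 0.0 scene 13.025 2.5638
no fit
t 13.075 tcp [ 0.5946 -0.0753  0.0886] yawY -24.979438322761148 F [-0.0611 -0.5434 -0.3642] w 0.005634784162291701 ff 0.0 q [-0.1817  0.7337  0.4523  1.7298 -0.43    0.7781  0.0444]
```

```bash
python3 -m creep '[{"dx":0,"dy":0,"dz":0.0003,"spin":0},{"dx":0,"dy":0,"dz":0.0005,"spin":0}]' 0 | tr '\n' ' '; python3 -c "
from h import *
omega(1,('scene',));st()"
```

```text
time: 13.32 eef_pos: [0.5946, -0.0753, 0.0881] eef_rot: [-2.649, -1.689, 0.0] ft_force: [0.3, -0.4, -0.5] width: 0.001 finger_force: 0.0 scene 13.325 -2.9593
no fit
t 13.375 tcp [ 0.5946 -0.0753  0.0881] yawY -24.97889426185984 F [-0.4305  0.2356  0.216 ] w -0.0027539260213224875 ff 0.0 q [-0.1815  0.7344  0.4519  1.7302 -0.4304  0.7771  0.0448]
```

```bash
python3 -m creep '[{"dx":0,"dy":0,"dz":0.0004,"spin":0},{"dx":0,"dy":0,"dz":0.0006,"spin":0}]' 0 | tr '\n' ' '; python3 -c "
from h import *
omega(1,('scene',));st()"
```

```text
time: 13.62 eef_pos: [0.5946, -0.0752, 0.0875] eef_rot: [-2.649, -1.689, 0.0] ft_force: [-0.8, -0.3, 0.1] width: 0.007 finger_force: 0.0 scene 13.625 -2.1883
no fit
t 13.675 tcp [ 0.5946 -0.0753  0.0874] yawY -24.977765784078848 F [ 0.4299 -0.2881 -0.0995] w -0.0010464767488065848 ff 0.0 q [-0.1812  0.7352  0.4514  1.7307 -0.4309  0.7758  0.0452]
```

```bash
python3 -m creep '[{"dx":0,"dy":0,"dz":0.0003,"spin":0},{"dx":0,"dy":0,"dz":0.0005,"spin":0}]' 0 | tr '\n' ' '; python3 -c "
from h import *
omega(1,('scene',));st()"
```

```text
time: 13.92 eef_pos: [0.5946, -0.0753, 0.087] eef_rot: [-2.649, -1.688, 0.0] ft_force: [0.2, -0.0, -0.6] width: -0.003 finger_force: 0.0 scene 13.925 -1.415
no fit
t 13.975 tcp [ 0.5946 -0.0753  0.087 ] yawY -24.978704702229244 F [ 0.0335  0.1144 -0.1571] w 0.0017534133920367226 ff 0.0 q [-0.1809  0.7358  0.451   1.731  -0.4313  0.7749  0.0456]
```

```bash
python3 -m creep '[{"dx":0,"dy":0,"dz":0.0004,"spin":0},{"dx":0,"dy":0,"dz":0.0006,"spin":0}]' 0 | tr '\n' ' '; python3 -c "
from h import *
omega(1,('scene',));st()"
```

```text
time: 14.22 eef_pos: [0.5946, -0.0753, 0.0864] eef_rot: [2.649, 1.688, -0.0] ft_force: [-0.6, 0.5, 0.0] width: 0.001 finger_force: 0.0 scene 14.225 -0.6474
no fit
t 14.275 tcp [ 0.5946 -0.0753  0.0863] yawY -24.979088051867485 F [ 0.4948 -0.2811 -0.1178] w -0.000861044207597518 ff 0.0 q [-0.1806  0.7366  0.4505  1.7314 -0.4318  0.7737  0.0459]
```

```bash
python3 -m creep '[{"dx":0,"dy":0,"dz":0.0003,"spin":0},{"dx":0,"dy":0,"dz":0.0005,"spin":0}]' 0 | tr '\n' ' '; python3 -c "
from h import *
omega(1,('scene',));st()"
```

```text
time: 14.52 eef_pos: [0.5946, -0.0753, 0.0859] eef_rot: [2.649, 1.688, -0.0] ft_force: [0.1, -0.0, -1.0] width: -0.002 finger_force: 0.0 no fit
t 14.575 tcp [ 0.5946 -0.0753  0.0859] yawY -24.977134919793905 F [-0.3505  0.1085 -0.2478] w 0.0012517497339410068 ff 0.0 q [-0.1804  0.7373  0.4501  1.7317 -0.4322  0.7727  0.0463]
```

```bash
python3 -c "
from h import *
d=get_image('scene');print(proj(d,[[.5946,-.0753,.0719],[.5946,-.0753,.079]]),ang('scene',d))
c=np.clip(d['color'][225:300,250:350,::-1].astype(float)*2.2+20,0,255).astype(np.uint8);cv2.imwrite('pics/f2.png',cv2.resize(c,(800,600),interpolation=cv2.INTER_CUBIC))"
```

```text
[[292.8505 279.8367]
 [292.6994 277.8419]] 0.2320898281617021
```

View pics/f2.png

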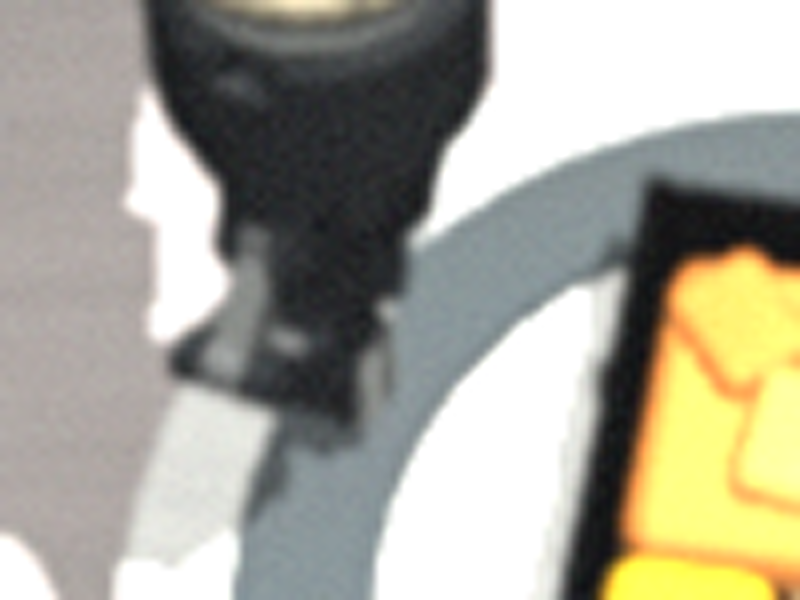

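The enhanced crop shows the finger assembly with its tip at about (290,280), close to where the ring should be, and still no sign of contact. I'll continue in small steps.

```bash
python3 -m creep '[{"dx":0,"dy":0,"dz":0.0004,"spin":0},{"dx":0,"dy":0,"dz":0.0007,"spin":0}]' 0 | tr '\n' ' '; python3 -c "
from h import *
st()"
```

```text
time: 14.88 eef_pos: [0.5946, -0.0753, 0.0852] eef_rot: [2.649, 1.689, -0.0] ft_force: [0.2, 0.4, -0.4] width: -0.002 finger_force: 0.0 t 14.875 tcp [ 0.5946 -0.0753  0.0852] yawY -24.975194154362462 F [ 0.1774  0.3889 -0.4151] w -0.0018830727090837333 ff 0.0 q [-0.18    0.7381  0.4495  1.7322 -0.4328  0.7713  0.0468]
```

```bash
python3 -m creep '[{"dx":0,"dy":0,"dz":0.0003,"spin":0},{"dx":0,"dy":0,"dz":0.0005,"spin":0}]' 0 | tr '\n' ' '; python3 -c "
from h import *
omega(1,('scene',));st()"
```

```text
time: 15.12 eef_pos: [0.5946, -0.0753, 0.0847] eef_rot: [2.649, 1.688, -0.0] ft_force: [-0.1, 0.7, -0.2] width: -0.0 finger_force: 0.0 scene 15.125 1.566
no fit
t 15.175 tcp [ 0.5946 -0.0753  0.0847] yawY -24.97858593167179 F [-0.2195 -0.4048  0.6774] w 0.00018312765342083298 ff 0.0 q [-0.1798  0.7388  0.4491  1.7326 -0.4332  0.7703  0.0471]
```

```bash
python3 -m creep '[{"dx":0,"dy":0,"dz":0.0003,"spin":0},{"dx":0,"dy":0,"dz":0.0005,"spin":0}]' 0 | tr '\n' ' '; python3 -c "
from h import *
omega(1,('scene',));st()"
```

```text
time: 15.42 eef_pos: [0.5946, -0.0753, 0.0842] eef_rot: [-2.649, -1.688, 0.0] ft_force: [-0.1, -0.3, 0.4] width: 0.001 finger_force: 0.0 scene 15.425 2.2789
no fit
t 15.475 tcp [ 0.5946 -0.0753  0.0842] yawY -24.976964370418436 F [-0.0427  0.6745  0.2706] w 0.0002862817127819863 ff 0.0 q [-0.1795  0.7395  0.4487  1.7329 -0.4336  0.7693  0.0475]
```

```bash
python3 -m creep '[{"dx":0,"dy":0,"dz":0.0003,"spin":0},{"dx":0,"dy":0,"dz":0.0005,"spin":0}]' 0 | tr '\n' ' '; python3 -c "
from h import *
omega(1,('scene',));st()"
```

```text
time: 15.72 eef_pos: [0.5946, -0.0753, 0.0837] eef_rot: [-2.649, -1.688, 0.0] ft_force: [-0.5, 1.0, -0.4] width: -0.001 finger_force: 0.0 no fit
t 15.775 tcp [ 0.5946 -0.0753  0.0837] yawY -24.98102121803835 F [0.5442 0.4812 0.446 ] w -0.0007401909399526703 ff 0.0 q [-0.1792  0.7401  0.4483  1.7332 -0.4341  0.7683  0.0478]
```

```bash
python3 -m creep '[{"dx":0,"dy":0,"dz":0.0002,"spin":0},{"dx":0,"dy":0,"dz":0.0004,"spin":0}]' 0 | tr '\n' ' '; python3 -c "
from h import *
omega(1,('scene',));st()"
```

```text
time: 16.02 eef_pos: [0.5946, -0.0753, 0.0833] eef_rot: [-2.649, -1.688, 0.0] ft_force: [-0.1, 0.6, 0.5] width: 0.003 finger_force: 0.0 scene 16.025 -2.5741
no fit
t 16.075 tcp [ 0.5946 -0.0753  0.0833] yawY -24.978343956349907 F [ 0.5655 -0.1818 -0.1397] w 0.004681562117320523 ff 0.0 q [-0.179   0.7406  0.448   1.7335 -0.4343  0.7675  0.0481]
```

```bash
python3 -m creep '[{"dx":0,"dy":0,"dz":0.0003,"spin":0},{"dx":0,"dy":0,"dz":0.0006,"spin":0}]' 0 | tr '\n' ' '; python3 -c "
from h import *
omega(1,('scene',));st()"
```

```text
time: 16.32 eef_pos: [0.5946, -0.0753, 0.0827] eef_rot: [2.649, 1.688, -0.0] ft_force: [-0.5, -0.5, -0.1] width: 0.003 finger_force: 0.0 scene 16.325 -1.8497
no fit
t 16.375 tcp [ 0.5946 -0.0753  0.0827] yawY -24.981695192894374 F [-0.3541 -0.4128 -0.2096] w 0.0005014406926927282 ff 0.0 q [-0.1787  0.7414  0.4474  1.7339 -0.4349  0.7663  0.0485]
```

```bash
python3 -m creep '[{"dx":0,"dy":0,"dz":0.0003,"spin":0},{"dx":0,"dy":0,"dz":0.0005,"spin":0}]' 0 | tr '\n' ' '; python3 -c "
from h import *
omega(1,('scene',));st()"
```

```text
time: 16.62 eef_pos: [0.5946, -0.0753, 0.0822] eef_rot: [-2.649, -1.688, 0.0] ft_force: [-0.2, 0.3, 0.5] width: 0.0 finger_force: 0.0 scene 16.625 -1.1288
no fit
t 16.675 tcp [ 0.5946 -0.0753  0.0822] yawY -24.979503157243723 F [-0.0511 -0.1714 -0.0828] w 0.000873019557981771 ff 0.0 q [-0.1785  0.7421  0.447   1.7343 -0.4352  0.7653  0.0488]
```

```bash
python3 -m creep '[{"dx":0,"dy":0,"dz":0.0002,"spin":0},{"dx":0,"dy":0,"dz":0.0004,"spin":0}]' 0 | tr '\n' ' '; python3 -c "
from h import *
omega(1,('scene',));st()"
```

```text
time: 16.92 eef_pos: [0.5946, -0.0753, 0.0818] eef_rot: [2.649, 1.688, -0.0] ft_force: [-0.2, -0.3, -0.2] width: -0.002 finger_force: 0.0 scene 16.925 -0.4132
no fit
t 16.975 tcp [ 0.5946 -0.0753  0.0818] yawY -24.97642735246932 F [-0.0027 -0.2742  0.4694] w 1.55416105710326e-05 ff 0.0 q [-0.1783  0.7426  0.4467  1.7345 -0.4356  0.7645  0.0491]
```

```bash
python3 -m creep '[{"dx":0,"dy":0,"dz":0.0004,"spin":0},{"dx":0,"dy":0,"dz":0.0007,"spin":0}]' 0 | tr '\n' ' '; python3 -c "
from h import *
omega(1,('scene',));st()"
```

```text
time: 17.23 eef_pos: [0.5946, -0.0753, 0.0811] eef_rot: [2.649, 1.688, -0.0] ft_force: [0.4, -0.5, 0.4] width: 0.002 finger_force: 0.0 scene 17.225 0.2895
no fit
t 17.275 tcp [ 0.5946 -0.0753  0.0811] yawY -24.97943721466906 F [ 1.0245  0.8067 -0.0911] w -0.001688206984815478 ff 0.0 q [-0.1779  0.7435  0.4461  1.735  -0.4361  0.7631  0.0496]
```

```bash
python3 -m creep '[{"dx":0,"dy":0,"dz":0.0003,"spin":0},{"dx":0,"dy":0,"dz":0.0004,"spin":0}]' 0 | tr '\n' ' '; python3 -c "
from h import *
omega(1,('scene',));st()"
```

```text
time: 17.52 eef_pos: [0.5946, -0.0753, 0.0807] eef_rot: [-2.649, -1.688, 0.0] ft_force: [-0.1, 0.1, -0.2] width: 0.002 finger_force: 0.0 scene 17.525 0.9695
no fit
t 17.575 tcp [ 0.5946 -0.0753  0.0807] yawY -24.981227176192988 F [-0.0559 -0.3915  0.5342] w -0.0018270925643248032 ff 0.0 q [-0.1777  0.744   0.4458  1.7352 -0.4365  0.7623  0.0498]
```

```bash
python3 -m creep '[{"dx":0,"dy":0,"dz":0.0002,"spin":0},{"dx":0,"dy":0,"dz":0.0004,"spin":0}]' 0 | tr '\n' ' '; python3 -c "
from h import *
omega(1,('scene',));st()"
```

```text
time: 17.82 eef_pos: [0.5946, -0.0753, 0.0803] eef_rot: [2.649, 1.688, -0.0] ft_force: [0.2, -0.1, 0.4] width: 0.0 finger_force: 0.0 scene 17.825 1.6411
no fit
t 17.875 tcp [ 0.5946 -0.0753  0.0803] yawY -24.978037017678837 F [ 0.0989  0.47   -0.11  ] w 2.572168259313166e-05 ff 0.0 q [-0.1775  0.7445  0.4454  1.7355 -0.4368  0.7615  0.0501]
```

```bash
python3 -m creep '[{"dx":0,"dy":0,"dz":0.0003,"spin":0},{"dx":0,"dy":0,"dz":0.0005,"spin":0}]' 0 | tr '\n' ' '; python3 -c "
from h import *
omega(1,('scene',));st()"
```

```text
time: 18.12 eef_pos: [0.5946, -0.0753, 0.0798] eef_rot: [2.649, 1.688, -0.0] ft_force: [1.1, 0.5, -0.9] width: 0.001 finger_force: 0.0 scene 18.125 2.3032
no fit
t 18.175 tcp [ 0.5946 -0.0753  0.0798] yawY -24.979637174838697 F [ 0.2241 -0.2592  0.7705] w -1.585479308814125e-05 ff 0.0 q [-0.1773  0.7452  0.445   1.7358 -0.4372  0.7605  0.0504]
```

```bash
python3 -m creep '[{"dx":0,"dy":0,"dz":0.0003,"spin":0},{"dx":0,"dy":0,"dz":0.0005,"spin":0}]' 0 | tr '\n' ' '; python3 -c "
from h import *
omega(1,('scene',));st()"
```

```text
time: 18.42 eef_pos: [0.5946, -0.0753, 0.0793] eef_rot: [-2.649, -1.688, 0.0] ft_force: [-0.7, -0.2, -0.4] width: -0.001 finger_force: 0.0 no fit
t 18.475 tcp [ 0.5946 -0.0753  0.0793] yawY -24.982568852347136 F [-0.3913 -0.1547 -0.0261] w -0.002208605921847536 ff 0.0 q [-0.177   0.7459  0.4446  1.7362 -0.4376  0.7596  0.0507]
```

```bash
python3 -m creep '[{"dx":0,"dy":0,"dz":0.0002,"spin":0},{"dx":0,"dy":0,"dz":0.0004,"spin":0}]' 0 | tr '\n' ' '; python3 -c "
from h import *
omega(1,('scene',));st()"
```

```text
time: 18.73 eef_pos: [0.5946, -0.0753, 0.0789] eef_rot: [2.649, 1.688, -0.0] ft_force: [0.6, -0.4, -0.2] width: -0.003 finger_force: 0.0 scene 18.725 -2.6506
no fit
t 18.775 tcp [ 0.5946 -0.0753  0.0789] yawY -24.979290592474573 F [-0.0221 -0.2093  0.5206] w 0.0012844625605548513 ff 0.0 q [-0.1768  0.7464  0.4443  1.7365 -0.4379  0.7588  0.051 ]
```

```bash
python3 -c "
from h import *
d=get_image('scene');P=[[.5946,-.0753,z] for z in(.065,.079,.152)];print(proj(d,P),ang('scene',d))
c=d['color'][235:295,255:335,::-1].astype(float)/255;c=np.clip(255*c**.45,0,255).astype(np.uint8);c=cv2.resize(c,(800,600),interpolation=cv2.INTER_CUBIC)
for p in proj(d,P): cv2.circle(c,tuple(int(x) for x in (p-[255,235])*10+5),5,(0,0,255),1)
cv2.imwrite('pics/f3.png',c)"
```

```text
[[292.9958 281.7554]
 [292.6994 277.8419]
 [291.0489 256.05  ]] -2.539621052870018
```

View pics/f3.png

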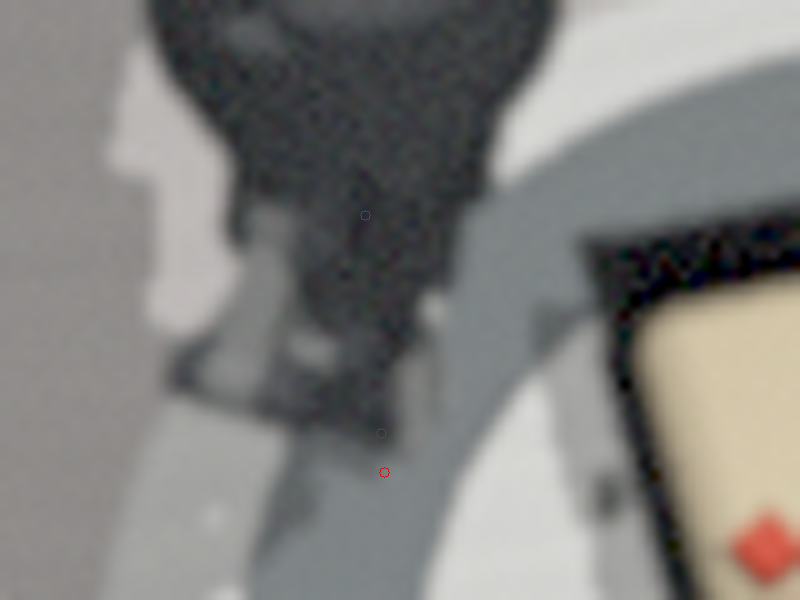

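The crop shows the lower finger edge at about crop (390,445), image (294,279), just above the ring with only a sliver of shadow under it. Contact should be close, so I'll guard each small step with a force check.

```bash
cat > guard.py <<'E'
from h import *
import sys
F=[monitor.read_state()["ft_force"]];T=[];A=[]
for _ in range(int(sys.argv[1]) if len(sys.argv)>1 else 2):
    t=monitor.read_state()["time"];a=ang("scene",get_image("scene"));F.append(monitor.read_state()["ft_force"])
    if a is not None:T.append(round(t,3));A.append(round(a,4))
f=np.mean(F,0);s=monitor.read_state();print("F",f,"tcp",s["eef_pos"],"t",s["time"],T,A,flush=True);sys.exit(int(f[2]>1.1))
E
(python3 -m creep '[{"dx":0,"dy":0,"dz":0.0003,"spin":0},{"dx":0,"dy":0,"dz":0.0005,"spin":0}]' 0 >l; python3 guard.py) && (python3 -m creep '[{"dx":0,"dy":0,"dz":0.0003,"spin":0},{"dx":0,"dy":0,"dz":0.0005,"spin":0}]' 0 >l; python3 guard.py) && (python3 -m creep '[{"dx":0,"dy":0,"dz":0.0003,"spin":0},{"dx":0,"dy":0,"dz":0.0005,"spin":0}]' 0 >l; python3 guard.py) && (python3 -m creep '[{"dx":0,"dy":0,"dz":0.0003,"spin":0},{"dx":0,"dy":0,"dz":0.0005,"spin":0}]' 0 >l; python3 guard.py) && (python3 -m creep '[{"dx":0,"dy":0,"dz":0.0003,"spin":0},{"dx":0,"dy":0,"dz":0.0005,"spin":0}]' 0 >l; python3 guard.py)
```

```text
F [ 0.3616 -0.1655 -0.0901] tcp [ 0.5946 -0.0753  0.0784] t 19.175 [19.075, 19.125] [np.float64(-1.8689), np.float64(-1.7569)]
F [-0.0798  0.0006  0.0301] tcp [ 0.5946 -0.0753  0.0779] t 19.525 [19.425, 19.475] [np.float64(-1.0887), np.float64(-0.9772)]
F [-0.0345 -0.2078  0.045 ] tcp [ 0.5946 -0.0753  0.0774] t 19.875 [19.775, 19.825] [np.float64(-0.3198), np.float64(-0.2115)]
F [ 0.1902 -0.1369  0.284 ] tcp [ 0.5946 -0.0753  0.0769] t 20.225 [20.125, 20.175] [np.float64(0.4336), np.float64(0.5387)]
F [-0.3099  0.1409  0.0444] tcp [ 0.5946 -0.0753  0.0764] t 20.575 [20.475, 20.525] [np.float64(1.1629), np.float64(1.2645)]
```

```bash
(python3 -m creep '[{"dx":0,"dy":0,"dz":0.0003,"spin":0},{"dx":0,"dy":0,"dz":0.0005,"spin":0}]' 0 >l; python3 guard.py) && (python3 -m creep '[{"dx":0,"dy":0,"dz":0.0003,"spin":0},{"dx":0,"dy":0,"dz":0.0005,"spin":0}]' 0 >l; python3 guard.py) && (python3 -m creep '[{"dx":0,"dy":0,"dz":0.0003,"spin":0},{"dx":0,"dy":0,"dz":0.0005,"spin":0}]' 0 >l; python3 guard.py) && (python3 -m creep '[{"dx":0,"dy":0,"dz":0.0003,"spin":0},{"dx":0,"dy":0,"dz":0.0005,"spin":0}]' 0 >l; python3 guard.py) && (python3 -m creep '[{"dx":0,"dy":0,"dz":0.0003,"spin":0},{"dx":0,"dy":0,"dz":0.0005,"spin":0}]' 0 >l; python3 guard.py) && (python3 -m creep '[{"dx":0,"dy":0,"dz":0.0003,"spin":0},{"dx":0,"dy":0,"dz":0.0005,"spin":0}]' 0 >l; python3 guard.py)
```

```text
F [0.2628 0.1323 0.4992] tcp [ 0.5946 -0.0753  0.0759] t 20.925 [20.825, 20.875] [np.float64(1.8802), np.float64(1.9815)]
F [-0.0396  0.4697  0.3968] tcp [ 0.5946 -0.0753  0.0754] t 21.275 [21.175, 21.225] [np.float64(2.5925), np.float64(2.6935)]
F [-0.1967  0.022  -0.3162] tcp [ 0.5946 -0.0753  0.0749] t 21.625 [21.525, 21.575] [np.float64(-2.9831), np.float64(-2.8807)]
F [ 0.5656 -0.6791 -0.1057] tcp [ 0.5946 -0.0753  0.0744] t 21.975 [21.875, 21.925] [np.float64(-2.2648), np.float64(-2.1629)]
F [-0.2989 -0.2512 -0.5625] tcp [ 0.5945 -0.0753  0.0738] t 22.325 [22.225, 22.275] [np.float64(-1.5499), np.float64(-1.4472)]
F [-0.2575 -0.1224 -0.1262] tcp [ 0.5946 -0.0753  0.0734] t 22.675 [22.575, 22.625] [np.float64(-0.8392), np.float64(-0.7383)]
```

```bash
cat > g0.py <<'E'
from plant import monitor
import sys
s=monitor.read_state();f=s["ft_force"];print([round(float(x),2) for x in f],round(float(s["eef_pos"][2]),4),s["time"],flush=True);sys.exit(int(f[2]>1.7))
E
(python3 -m creep '[{"dx":0,"dy":0,"dz":0.0003,"spin":0},{"dx":0,"dy":0,"dz":0.0006,"spin":0}]' 0 >l; python3 g0.py) && (python3 -m creep '[{"dx":0,"dy":0,"dz":0.0003,"spin":0},{"dx":0,"dy":0,"dz":0.0006,"spin":0}]' 0 >l; python3 g0.py) && (python3 -m creep '[{"dx":0,"dy":0,"dz":0.0003,"spin":0},{"dx":0,"dy":0,"dz":0.0006,"spin":0}]' 0 >l; python3 g0.py) && (python3 -m creep '[{"dx":0,"dy":0,"dz":0.0003,"spin":0},{"dx":0,"dy":0,"dz":0.0006,"spin":0}]' 0 >l; python3 g0.py) && (python3 -m creep '[{"dx":0,"dy":0,"dz":0.0003,"spin":0},{"dx":0,"dy":0,"dz":0.0006,"spin":0}]' 0 >l; python3 g0.py) && (python3 -m creep '[{"dx":0,"dy":0,"dz":0.0003,"spin":0},{"dx":0,"dy":0,"dz":0.0006,"spin":0}]' 0 >l; python3 g0.py) && (python3 -m creep '[{"dx":0,"dy":0,"dz":0.0003,"spin":0},{"dx":0,"dy":0,"dz":0.0006,"spin":0}]' 0 >l; python3 g0.py) ; python3 guard.py
```

```text
[0.68, -0.02, 1.72] 0.0731 22.925
F [ 0.4898 -0.1981  1.3735] tcp [ 0.5951 -0.0755  0.0731] t 23.025 [22.925] [np.float64(-0.1495)]
```

Contact came at TCP z≈0.073. I'll brake lightly for a moment, then lift off, let it coast and measure.

```bash
python3 -m creep '[{"dx":0,"dy":0,"dz":0.0001,"spin":0},{"dx":0,"dy":0,"dz":0.0001,"spin":0},{"dx":0,"dy":0,"dz":0.0001,"spin":0}]' 0|tr '\n' ' '; python3 guard.py 3
```

```text
time: 23.4 eef_pos: [0.5949, -0.0754, 0.0729] eef_rot: [2.649, 1.688, 0.001] ft_force: [0.6, -1.2, 1.1] width: 0.002 finger_force: 0.8 F [ 0.6376 -0.9378  1.4628] tcp [ 0.5949 -0.0754  0.0729] t 23.55 [23.4, 23.45, 23.5] [np.float64(0.5571), np.float64(0.609), np.float64(0.6566)]
```

```bash
python3 -m creep '[{"dx":0,"dy":0,"dz":0,"spin":0},{"dx":0,"dy":0,"dz":0,"spin":0},{"dx":0,"dy":0,"dz":0,"spin":0},{"dx":0,"dy":0,"dz":0,"spin":0},{"dx":0,"dy":0,"dz":0.0001,"spin":0}]' 0|tr '\n' ' '; python3 guard.py 3
python3 - <<'E'
from h import *
d=get_image("top");print("top",ang("top",d));st()
E
```

```text
time: 24.18 eef_pos: [0.594, -0.075, 0.0725] eef_rot: [-2.648, -1.688, 0.001] ft_force: [0.3, -0.3, 3.7] width: -0.002 finger_force: 1.6 F [-0.2466 -0.4614  3.069 ] tcp [ 0.5945 -0.0753  0.0726] t 24.325 [24.175, 24.225, 24.275] [np.float64(0.8298), np.float64(0.8316), np.float64(0.8328)]
top 0.8039402341776021
t 24.375 tcp [ 0.5945 -0.0753  0.0726] yawY -24.974956661560327 F [-0.1828 -0.475   2.7594] w 0.0026738927242813608 ff 1.4364374856290851 q [-0.1736  0.7546  0.439   1.7406 -0.4431  0.7464  0.0554]
```

```bash
cat > arc.py <<'E'
from h import *
import sys
phi,n=float(sys.argv[1]),int(sys.argv[2])
s=monitor.read_state();R=Ro.from_rotvec(s["eef_rot"]).as_matrix();p=s["eef_pos"][:2]-C
u=np.arange(1,n+1)/n;f=u-np.sin(2*np.pi*u)/(2*np.pi)
for k in f*phi:
    q=Ro.from_euler("z",k).as_matrix()[:2,:2]@p-p;d=R.T@[*q,0]
    print('{"dx":%.4f,"dy":%.4f,"dz":0,"spin":%.3f}'%(d[0],d[1],-k),end=",")
E
python3 arc.py -0.815 19
```

```text
{"dx":0.0000,"dy":-0.0001,"dz":0,"spin":0.001},{"dx":0.0000,"dy":-0.0008,"dz":0,"spin":0.006},{"dx":0.0000,"dy":-0.0026,"dz":0,"spin":0.020},{"dx":0.0002,"dy":-0.0060,"dz":0,"spin":0.046},{"dx":0.0005,"dy":-0.0111,"dz":0,"spin":0.085},{"dx":0.0013,"dy":-0.0180,"dz":0,"spin":0.139},{"dx":0.0028,"dy":-0.0266,"dz":0,"spin":0.205},{"dx":0.0052,"dy":-0.0363,"dz":0,"spin":0.281},{"dx":0.0087,"dy":-0.0466,"dz":0,"spin":0.365},{"dx":0.0132,"dy":-0.0568,"dz":0,"spin":0.450},{"dx":0.0183,"dy":-0.0664,"dz":0,"spin":0.534},{"dx":0.0238,"dy":-0.0748,"dz":0,"spin":0.610},{"dx":0.0290,"dy":-0.0817,"dz":0,"spin":0.676},{"dx":0.0335,"dy":-0.0870,"dz":0,"spin":0.730},{"dx":0.0370,"dy":-0.0908,"dz":0,"spin":0.769},{"dx":0.0394,"dy":-0.0931,"dz":0,"spin":0.795},{"dx":0.0407,"dy":-0.0944,"dz":0,"spin":0.809},{"dx":0.0412,"dy":-0.0949,"dz":0,"spin":0.814},{"dx":0.0413,"dy":-0.0950,"dz":0,"spin":0.815},
```

```bash
python3 -m creep '[{"dx":0,"dy":-0.0001,"dz":0,"spin":0.001},{"dx":0,"dy":-0.0008,"dz":0,"spin":0.006},{"dx":0,"dy":-0.0026,"dz":0,"spin":0.02},{"dx":0.0002,"dy":-0.006,"dz":0,"spin":0.046},{"dx":0.0005,"dy":-0.0111,"dz":0,"spin":0.085},{"dx":0.0013,"dy":-0.018,"dz":0,"spin":0.139},{"dx":0.0028,"dy":-0.0266,"dz":0,"spin":0.205},{"dx":0.0052,"dy":-0.0363,"dz":0,"spin":0.281},{"dx":0.0087,"dy":-0.0466,"dz":0,"spin":0.365},{"dx":0.0132,"dy":-0.0568,"dz":0,"spin":0.45},{"dx":0.0183,"dy":-0.0664,"dz":0,"spin":0.534},{"dx":0.0238,"dy":-0.0748,"dz":0,"spin":0.61},{"dx":0.029,"dy":-0.0817,"dz":0,"spin":0.676},{"dx":0.0335,"dy":-0.087,"dz":0,"spin":0.73},{"dx":0.037,"dy":-0.0908,"dz":0,"spin":0.769},{"dx":0.0394,"dy":-0.0931,"dz":0,"spin":0.795},{"dx":0.0407,"dy":-0.0944,"dz":0,"spin":0.809},{"dx":0.0412,"dy":-0.0949,"dz":0,"spin":0.814},{"dx":0.0413,"dy":-0.095,"dz":0,"spin":0.815},{"dx":0.0413,"dy":-0.095,"dz":0,"spin":0.815}]' 0|tr '\n' ' '; python3 guard.py 2
python3 - <<'E'
from h import *
d=get_image("top");cv2.imwrite("pics/t2.png",d["color"][...,::-1]);print("top",ang("top",d,1))
d=get_image("scene");cv2.imwrite("pics/s2.png",d["color"][...,::-1]);print("scene",ang("scene",d,1));st()
E
```

```text
time: 26.88 eef_pos: [0.5258, 0.0019, 0.0726] eef_rot: [3.101, 0.5, -0.001] ft_force: [-1.3, 0.3, 3.1] width: -0.003 finger_force: 1.5 F [-1.3514  0.1348  2.6846] tcp [0.5258 0.0019 0.0726] t 26.975 [] []
top 24 [254.2083 174.5   ] 1.1268608369175428 0.030976638636259324 0.024669036380182044 [  1.1667 211.9167 106.5   ]
top 25 [284.52 252.28] 2.675243620963615 0.12797044085212983 0.015018957649916495 [  3.72 177.92  61.32]
top 23 [276.3043 258.6087] 2.607674269263516 0.12514371325388618 0.016789095835188034 [  3.8696 176.6522  61.4783]
top 4 [291.75 254.75] 2.8025174765786494 0.03202295182264381 0.004993034912803243 [  3.75 175.    62.  ]
top 4 [281.   258.25] 2.66686716580163 0.026849773558882628 0.002639586423995338 [  3.75 179.    61.  ]
top 5 [271.2 261.4] 2.567158517733829 0.021476590561129605 0.005047663396532509 [  3.6 179.   61. ]
top 4 [281.75 262.  ] 2.7001691145918016 0.03210575283299599 0.0036077498915147166 [  3.25 172.5   61.25]
top -0.0037634525243839256
scene 13 [417.7692 320.0769] 1.1565551288474256 0.02855226917612086 0.011536183451493626 [ 27.7692 175.6154  96.0769]
scene None
t 27.075 tcp [0.5257 0.002  0.0726] yawY -71.69531589207618 F [-1.6128  0.0424  4.3324] w -0.0006137904349371834 ff 1.561236066481797 q [-0.4616  0.7269  0.6636  1.954  -0.6881  0.7001 -0.6226]
```

Run:
```python
from h import *
T=[]
for n,u0,v0 in(("top",205,135),("scene",400,285)):
    d=get_image(n);d0=cv2.imread(f"pics/{n}0.png")
    c=d["color"][v0:v0+60,u0:u0+60,::-1];c=np.clip(255*(c/255.)**.6,0,255).astype(np.uint8);T.append(cv2.resize(c,(400,400),interpolation=cv2.INTER_CUBIC))
    V=d["color"].max(2).astype(float);H=hsv(d);o=-cam(d)[1][:3,:3].T@cam(d)[1][:3,3];print(n,"campos",o)
    # pixels in jaw-top slot window: dark or non-yellow, enclosed by yellow
    m=yel(H);uv=(237.2,163.9) if n=="top" else (440.4,318.8);y=max(blobs(near(m,uv,26)),key=lambda b:b[0])[2].astype(np.uint8)
    f=y.copy();cs,h=cv2.findContours(y,cv2.RETR_CCOMP,cv2.CHAIN_APPROX_NONE)
    for k,q in enumerate(cs):
        if h[0][k][3]>=0: M=q[:,0].mean(0);print("  hole contour",len(q),M,onz(d,M,.112))
    # predicted points
    for z in(.112,.088,.076): print("  pred slot",z,proj(d,[*SL,z]))
cv2.imwrite("pics/br2.png",np.hstack(T))
```

```text
top campos [ 0.4361 -0.0168  0.9403]
  hole contour 12 [244.  166.5] [[0.7103 0.1707]]
  hole contour 27 [236.7407 163.6296] [[0.7168 0.1853]]
  pred slot 0.112 [[236.4334 163.3975]]
  pred slot 0.088 [[239.2613 167.1182]]
  pred slot 0.076 [[240.6198 168.9057]]
scene campos [ 1.1938 -0.0509  0.983 ]
  hole contour 29 [439.6552 318.2069] [[0.7174 0.1866]]
  pred slot 0.112 [[439.287  318.2069]]
  pred slot 0.088 [[437.0573 324.6948]]
  pred slot 0.076 [[435.9738 327.8473]]
```

View pics/br2.png

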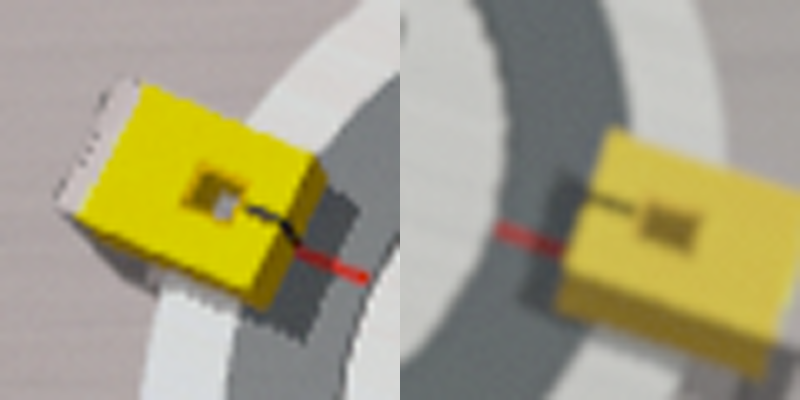

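The zoom shows the red line pointing at the bracket. In the top crop it runs from (300,252) to (368,280), just below the black mark at (250,210); in the scene crop it lies at (495–565,232–252). Both views put it about 1 mm from the slot's bearing, so I'll unload the finger very slowly.

```bash
python3 -m creep '[{"dx":0,"dy":0,"dz":-0.00005,"spin":0},{"dx":0,"dy":0,"dz":-0.0001,"spin":0},{"dx":0,"dy":0,"dz":-0.00015,"spin":0},{"dx":0,"dy":0,"dz":-0.0002,"spin":0},{"dx":0,"dy":0,"dz":-0.00025,"spin":0},{"dx":0,"dy":0,"dz":-0.0003,"spin":0},{"dx":0,"dy":0,"dz":-0.00035,"spin":0},{"dx":0,"dy":0,"dz":-0.0004,"spin":0},{"dx":0,"dy":0,"dz":-0.00045,"spin":0},{"dx":0,"dy":0,"dz":-0.0005,"spin":0},{"dx":0,"dy":0,"dz":-0.00055,"spin":0},{"dx":0,"dy":0,"dz":-0.0006,"spin":0}]' 0|tr '\n' ' '
python3 - <<'E'
from h import *
F=[]
for i in range(3):
    t=monitor.read_state()["time"];F.append(monitor.read_state()["ft_force"]);print(t,ang("top",get_image("top")))
print(np.mean(F,0));st()
E
```

```text
time: 28.68 eef_pos: [0.5262, 0.0024, 0.0732] eef_rot: [3.101, 0.5, 0.001] ft_force: [-0.4, 0.4, 0.4] width: -0.0 finger_force: 0.1 28.675 -0.007735739691994148
28.725 -0.007738604760090695
28.775 -0.007738604760090695
[-0.0433  0.5935  0.3092]
t 28.825 tcp [0.5262 0.0024 0.0732] yawY -71.66898297711924 F [-0.5064 -0.2035  0.0495] w -0.0027803920449454038 ff 0.0562683743191883 q [-0.4625  0.7261  0.6642  1.9531 -0.6876  0.7009 -0.6234]
```

```bash
python3 -m creep '[{"dx":0,"dy":0,"dz":-0.00005,"spin":0},{"dx":0,"dy":0,"dz":-0.0001,"spin":0},{"dx":0,"dy":0,"dz":-0.00015,"spin":0},{"dx":0,"dy":0,"dz":-0.0002,"spin":0},{"dx":0,"dy":0,"dz":-0.0003,"spin":0},{"dx":0,"dy":0,"dz":-0.0005,"spin":0},{"dx":0,"dy":0,"dz":-0.001,"spin":0},{"dx":0,"dy":0,"dz":-0.003,"spin":0}]' 0|tr '\n' ' '
python3 - <<'E'
from h import *
for i in range(4):
    t=monitor.read_state()["time"];print(t,ang("top",get_image("top")))
st()
# pin handle top & thermometer
T,S=get_image("top"),get_image("scene")
r={}
for n,d,g in(("top",T,(503,306)),("scene",S,(178,212))):
    H=hsv(d);m=near(red(H),g,14);V=H[...,2]
    b=max(blobs(m,5),key=lambda x:x[0])[2];th=(V[b].min()+V[b].max())/2;k=max(blobs(b&(V>cv2.threshold(V[b].astype(np.uint8),0,255,cv2.THRESH_OTSU)[0]),4),key=lambda x:x[0]);r[n]=k[1];print(n,k[0],k[1],onz(d,k[1],.108))
print(tri(T,r["top"],S,r["scene"]))
E
```

```text
time: 29.82 eef_pos: [0.5258, 0.0023, 0.0762] eef_rot: [-3.102, -0.5, 0.0] ft_force: [0.6, 0.7, -0.7] width: -0.003 finger_force: 0.0 29.825 -0.007735739691994148
29.875 -0.008362866884043196
29.925 -0.007738604760090695
29.975 -0.007738604760090695
t 30.025 tcp [0.526  0.0023 0.0763] yawY -71.67234937098122 F [-0.1309 -0.2611 -0.2101] w 0.00034259714225233696 ff 0.0 q [-0.4656  0.7218  0.6693  1.9513 -0.6825  0.7075 -0.6274]
top 97 [504.7526 304.9278] [[ 0.4263 -0.3144]]
scene 53 [176.0189 208.8868] [[ 0.4294 -0.3125]]
(array([ 0.4263, -0.3144,  0.1049]), np.float64(0.00194760287420857))
```

The plate is standing still. The ring contact shows that the fingertip is really about 6 mm above the reported TCP height, so I'll allow for a 20 mm z offset. Now I'll plan the move to the pin.

Run:
```python
from h import *
d=get_image("top");H=hsv(d)
b=max(blobs(near((abs(H[...,0]-112)<12)&(H[...,1]>120),(537,310),20),5),key=lambda x:x[0]);ys,xs=np.nonzero(b[2]);
q=(xs.min()+xs.max())/2,(ys.min()+ys.max())/2
th=onz(d,(537.5,309.5),.094)[0];print("therm",q,th,onz(d,q,.088));pin=np.array([.4263,-.3144]);v=pin-th;print("axis",np.degrees(np.arctan2(v[1],v[0])),np.hypot(*v))
plan([.4278,-.3135,.155],-8.5)
```

```text
therm (np.float64(536.0), np.float64(309.0)) [ 0.4161 -0.3787] [[ 0.417  -0.3786]]
axis 81.025263242497 0.06509335969495997
plan dx dy dz spin [-0.1924  0.2689 -0.0788] -1.1026
```

```bash
python3 -m creep '[{"dx":0,"dy":0,"dz":-0.012,"spin":0},{"dx":-0.006,"dy":0.008,"dz":-0.04,"spin":-0.03},{"dx":-0.025,"dy":0.035,"dz":-0.07,"spin":-0.14},{"dx":-0.05,"dy":0.07,"dz":-0.079,"spin":-0.29},{"dx":-0.081,"dy":0.113,"dz":-0.079,"spin":-0.46},{"dx":-0.111,"dy":0.156,"dz":-0.079,"spin":-0.64},{"dx":-0.142,"dy":0.199,"dz":-0.079,"spin":-0.81},{"dx":-0.169,"dy":0.237,"dz":-0.079,"spin":-0.97},{"dx":-0.186,"dy":0.261,"dz":-0.079,"spin":-1.07},{"dx":-0.192,"dy":0.269,"dz":-0.079,"spin":-1.103},{"dx":-0.192,"dy":0.269,"dz":-0.079,"spin":-1.103}]' 0.05|tr '\n' ' '
python3 - <<'E'
from h import *
S=get_image("scene");st();plan([.4278,-.3135,.075],-9)
c=S["color"][140:290,90:290,::-1].astype(float)/255;c=np.clip(255*c**.5,0,255).astype(np.uint8);c=cv2.resize(c,(800,600),interpolation=cv2.INTER_CUBIC);cv2.imwrite("pics/p1.png",c)
print(proj(S,[[.4278,-.3135,z] for z in(.108,.135,.155,.2)]),ang("top",get_image("top")))
E
```

```text
time: 31.55 eef_pos: [0.4276, -0.3149, 0.156] eef_rot: [2.382, 2.046, -0.001] ft_force: [-0.2, 0.1, -0.3] width: 0.584 finger_force: 0.0 t 31.6 tcp [ 0.4281 -0.3136  0.1557] yawY -8.568379306378477 F [-0.0717  0.3761 -0.0455] w 0.5857833108191595 ff 0.0 q [ 0.3139  0.5421  0.4192  1.8634 -0.2979  0.7974  0.7403]
plan dx dy dz spin [ 0.0001 -0.0003  0.0807] 0.0075
[[175.6163 208.3303]
 [172.8246 199.6894]
 [170.6869 193.0727]
 [165.6451 177.467 ]] None
```

View pics/p1.png

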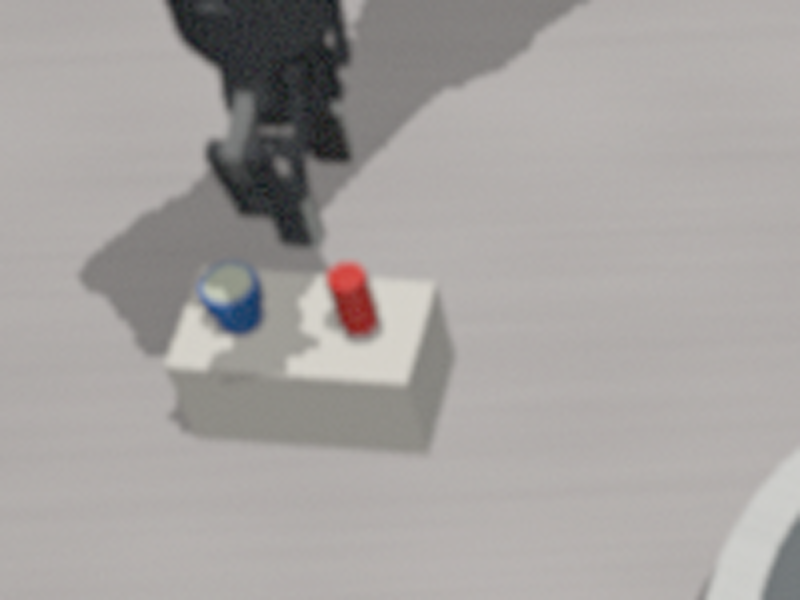

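The crop shows the open fingertips at (164,200) and (174,180) straddling the line above the red handle, which sits at (177,208). Their midpoint puts the tips about 10 mm above the reported TCP, which agrees with the ring contact. I'll go down and grasp.

```bash
python3 -m creep '[{"dx":0,"dy":0,"dz":0.012,"spin":0},{"dx":0,"dy":0,"dz":0.032,"spin":0},{"dx":0,"dy":0,"dz":0.052,"spin":0},{"dx":0,"dy":0,"dz":0.068,"spin":0},{"dx":0,"dy":0,"dz":0.078,"spin":0},{"dx":0,"dy":0,"dz":0.084,"spin":0},{"dx":0,"dy":0,"dz":0.0865,"spin":0},{"dx":0,"dy":0,"dz":0.0865,"spin":0}]' 0.05|tr '\n' ' '; python3 -m creep '[{"dx":0,"dy":0,"dz":0,"spin":0},{"dx":0,"dy":0,"dz":0,"spin":0},{"dx":0,"dy":0,"dz":0,"spin":0},{"dx":0,"dy":0,"dz":0,"spin":0},{"dx":0,"dy":0,"dz":0,"spin":0},{"dx":0,"dy":0,"dz":0,"spin":0}]' 0.01|tr '\n' ' '; python3 -c "
from h import *
st();plan([*SL,.19])"
```

```text
time: 32.65 eef_pos: [0.4284, -0.3137, 0.069] eef_rot: [2.379, 2.051, 0.0] ft_force: [-0.4, -0.2, 0.3] width: 0.586 finger_force: 0.0 time: 33.4 eef_pos: [0.4282, -0.3136, 0.0693] eef_rot: [2.379, 2.051, 0.0] ft_force: [-2.1, 1.0, 6.0] width: 0.241 finger_force: 58.5 t 33.4 tcp [ 0.4282 -0.3136  0.0693] yawY -8.48420490122458 F [-2.0814  0.9798  6.0178] w 0.24058979010889153 ff 58.52557897567749 q [ 0.3694  0.6669  0.3419  1.9372 -0.3768  0.5992  0.8097]
plan dx dy dz spin [ 0.5367  0.2123 -0.1207] 0
```

```bash
python3 -m creep '[{"dx":0,"dy":0,"dz":-0.015,"spin":0},{"dx":0,"dy":0,"dz":-0.045,"spin":0},{"dx":0,"dy":0,"dz":-0.08,"spin":0},{"dx":0.011,"dy":0.004,"dz":-0.11,"spin":0},{"dx":0.043,"dy":0.017,"dz":-0.135,"spin":0},{"dx":0.091,"dy":0.036,"dz":-0.146,"spin":0},{"dx":0.145,"dy":0.057,"dz":-0.146,"spin":0},{"dx":0.199,"dy":0.079,"dz":-0.146,"spin":0},{"dx":0.252,"dy":0.1,"dz":-0.146,"spin":0},{"dx":0.306,"dy":0.121,"dz":-0.146,"spin":0},{"dx":0.36,"dy":0.142,"dz":-0.146,"spin":0},{"dx":0.413,"dy":0.163,"dz":-0.146,"spin":0},{"dx":0.462,"dy":0.183,"dz":-0.146,"spin":0},{"dx":0.499,"dy":0.197,"dz":-0.146,"spin":0},{"dx":0.526,"dy":0.208,"dz":-0.146,"spin":0},{"dx":0.5367,"dy":0.2123,"dz":-0.146,"spin":0},{"dx":0.5367,"dy":0.2123,"dz":-0.146,"spin":0},{"dx":0.5367,"dy":0.2123,"dz":-0.146,"spin":0}]' 0.01|tr '\n' ' '
python3 - <<'E'
from h import *
st();T=get_image("top");S=get_image("scene");cv2.imwrite("pics/T3.png",T["color"][...,::-1]);cv2.imwrite("pics/S3.png",S["color"][...,::-1])
p=np.array([.7173,.1859])
for n,d in(("top",T),("scene",S)):
    print(n,"ang",ang(n,d),"pred tip .15",proj(d,[*p,.15]),"collar .212",proj(d,[*p,.212]),"handle bottom/top",proj(d,[[*p,.214],[*p,.254]]))
    H=hsv(d)
    for A,c,l in blobs(near(red(H),proj(d,[*p,.23])[0],40),6): v,u=np.nonzero(l);print("  red",A,c,u.min(),u.max(),v.min(),v.max(),H[l].mean(0))
E
```

```text
time: 35.65 eef_pos: [0.7171, 0.1837, 0.2151] eef_rot: [2.381, 2.047, -0.002] ft_force: [-0.3, -0.3, -1.1] width: 0.237 finger_force: 58.8 t 35.65 tcp [0.7171 0.1837 0.2151] yawY -8.628349374537079 F [-0.2936 -0.3353 -1.0731] w 0.23682000367246162 ff 58.80848407745361 q [-0.4694  0.8097  0.4277  1.1221 -0.3178  1.2723 -0.2188]
top ang -0.00722076945495731 pred tip .15 [[231.6473 157.0844]] collar .212 [[222.8043 145.4482]] handle bottom/top [[222.4956 145.042 ]
 [215.9721 136.458 ]]
  red 65 [224.0769 139.3538] 220 230 132 148 [  6.0154 246.5846  87.0154]
scene ang None pred tip .15 [[442.9745 307.3949]] collar .212 [[449.5602 288.2278]] handle bottom/top [[449.7846 287.5748]
 [454.4434 274.0159]]
  red 6 [447.  274.5] 446 448 273 276 [  0.3333 225.3333  71.6667]
```

Run:
```python
import cv2,numpy as np
for f,u0,u1,v0,v1 in(("T3",214,250,134,176),("S3",428,466,284,330)):
    I=cv2.imread(f"pics/{f}.png");H=cv2.cvtColor(I,cv2.COLOR_BGR2HSV).astype(int);print(f,"cols from",u0)
    for v in range(v0,v1):
        s=""
        for u in range(u0,u1):
            h,sa,va=H[v,u]
            s+= "Y" if abs(h-27)<7 and sa>120 and va>150 else "y" if abs(h-27)<8 and sa>110 else "r" if (h<8 or h>172) and sa>140 else "#" if va<55 else "." if va<110 else "o" if va<160 else "W"
        print(v,s)
```

```text
T3 cols from 214
134 ######rrrrrr####.ooooooooooooooooooo
135 #######rrrrrr###oooooooooooooooooooo
136 ######rrrrrrr###oooooooooooooooooooo
137 ######rrrrrrr###oooooooooooooooooooo
138 ######rrrrrrrr..oooooooooooooooooooo
139 #######rrrrrrr.ooooooooooooooooooooo
140 #######rrrrrrrrooooooooooooooooooooo
141 #######rrrrrrrrroooooooooooooooooooo
142 ########rrrrrrrr.ooooooooooooooooooo
143 #########rrrrrrrr.oooooooooooooooooo
144 ##########rrrrrrr.oooooooooooooooooW
145 ###########rrrrrr.ooooooooooooooooWW
146 ############rrrrr.oooooooooooooooWWW
147 ############rrrr..ooooooooooooooWWWW
148 #############rrr..oooooooooooooWWWWW
149 ##############r.#.oooooooooooooWWWWW
150 ##############.###yYYoooooooooWWWWWW
151 ###################YYYYooooooWWWWWWW
152 ##########yyyy#####yYYYYYoooWWWWWWWW
153 ##########yyyyy#####yYYYYYYYWWWWWWWW
154 ######...yyYYYyy#####YYYYYYYYWWWWWWW
155 ######WWoYYYYYYy.####yYYYYYYYYYYWWWW
156 #####.WWYYYYYYYYy#####yYYYYYYYYYYYWW
157 #####oWWYYYYYYYYYy####yYYYYYYYYYYYYY
158 ####oWWyYYYYYYYYYyy.yyYYYYYYYYYYYYYY
159 #..oWWWYYYYYYYYYYYYyyYYYYYYYYYYYYYYY
160 .oWWWWYYYYYYY
[... 1933 characters left out ...]
YYYYYyoooooo
314 #yyyyYYYYYYYYYYYYYYYYYYYYYYYYYYYYYoooo
315 yyyyyyyYYYyYYYYYYYYYYYYYYYYYYYYYYYoooo
316 yYyyyyyyyyyyyyYYYYYYYYYYYYYYYYYYYYoooo
317 YYYYYyyyyyyyyyyyyYYYYYYYYYYYYYYYYWoooo
318 YYYYYYYYyyyyyyyyyYYYYYYYYYYYYYYYYooooo
319 YYYYYYYYyyyyyyyyyYYYYYYYYYYYYYYYYooooo
320 YYYYYYYYyyyyyyyyyYYYYYYYYYYYYYYYYooooo
321 YYYYYYYYYyyyyyyyYYYYYYYYYYYYYYYYYooooo
322 YYYYYYYYYYYYyyyyYYYYYYYYYYYYYYYYYoooo.
323 YYYYYYYYYYYYYYYYYYYYYYYYYYYYYYYYyoooo.
324 YYYYYYYYYYYYYYYYYYYYYYYYYYYYYYYYWoooo.
325 YYYYYYYYYYYYYYYYYYYYYYYYYYYYYYYYooooo.
326 yYYYYYYYYYYYYYYYYYYYYYYYYYYYYYYYoooooo
327 yyyyYYYYYYYYYYYYYYYYYYYYYYYYYYYWoooooo
328 yyyyyyyYYYYYYYYYYYYYYYYYYYYYYYYooooooo
329 yyyyyyyyyyYYYYYYYYYYYYYYYYYYYYyooooooo
```

Run:
```python
from h import *
T=get_image("top");S=get_image("scene")
b={"t":(233.0,155.9),"s":(442.5,305.6)};k={"t":(236.74,163.63),"s":(439.66,318.21)}
P,e=tri(T,b["t"],S,b["s"]);Q,e2=tri(T,k["t"],S,k["s"]);print("ball",P,e,"slot",Q,e2)
for n,d in(("t",T),("s",S)):
    for z in(.152,.155): print(n,z,onz(d,b[n],z)[0]-onz(d,k[n],.112)[0])
print("tri diff",P-Q);s=st();R=Ro.from_rotvec(s["eef_rot"]).as_matrix();print(R)
for n,d in(("t",T),("s",S)): print("needed in tool",R.T@np.r_[onz(d,k[n],.112)[0]-onz(d,b[n],P[2]+.112-Q[2])[0],0])
```

```text
ball [0.7174 0.1828 0.1563] 0.002157939078474808 slot [0.7171 0.1861 0.1114] 0.001262060611729875
t 0.152 [ 0.002  -0.0025]
t 0.155 [ 0.0009 -0.0033]
s 0.152 [-0.0025 -0.0014]
s 0.155 [-0.0008 -0.0023]
tri diff [ 0.0003 -0.0033  0.0449]
t 35.85 tcp [0.7173 0.1848 0.2152] yawY -8.571013306299296 F [ 0.8021  0.566  -1.049 ] w 0.2372295490107476 ff 58.808661103248596 q [-0.4697  0.8098  0.4266  1.1212 -0.3185  1.2723 -0.2189]
[[ 0.149   0.9888  0.0002]
 [ 0.9888 -0.149  -0.0003]
 [-0.0003  0.0002 -1.    ]]
needed in tool [ 0.0037 -0.0008 -0.    ]
needed in tool [ 0.0027 -0.0007 -0.    ]
```

```bash
python3 -m creep '[{"dx":0.0005,"dy":-0.0003,"dz":0.008,"spin":0},{"dx":0.001,"dy":-0.0007,"dz":0.02,"spin":0},{"dx":0.001,"dy":-0.0007,"dz":0.028,"spin":0},{"dx":0.001,"dy":-0.0007,"dz":0.03,"spin":0},{"dx":0.001,"dy":-0.0007,"dz":0.03,"spin":0},{"dx":0.001,"dy":-0.0007,"dz":0.03,"spin":0},{"dx":0.001,"dy":-0.0007,"dz":0.03,"spin":0}]' 0.01|tr '\n' ' '
python3 - <<'E'
from h import *
st();A={}
for n,u0,u1,v0,v1 in(("top",220,248,144,170),("scene",428,452,296,324)):
    d=get_image(n);A[n]=d;H=hsv(d);print(n,"cols from",u0,ang(n,d));cv2.imwrite(f"pics/{n}4.png",d["color"][...,::-1])
    for v in range(v0,v1):
        s=""
        for u in range(u0,u1):
            h,sa,va=H[v,u]
            s+= "Y" if abs(h-27)<7 and sa>120 and va>150 else "y" if abs(h-27)<8 and sa>110 else "r" if (h<8 or h>172) and sa>140 else "#" if va<55 else "." if va<110 else "o" if va<160 else "W"
        print(v,s)
s=monitor.read_state();p=s["eef_pos"];print(p)
E
```

```text
time: 36.72 eef_pos: [0.717, 0.1872, 0.1852] eef_rot: [2.379, 2.051, 0.001] ft_force: [-0.1, -0.2, -1.2] width: 0.239 finger_force: 58.8 t 36.725 tcp [0.717  0.1872 0.1852] yawY -8.477437933139687 F [-0.1378 -0.2062 -1.202 ] w 0.23880630611304537 ff 58.80975544452667 q [-0.4731  0.8312  0.4192  1.1622 -0.3271  1.2109 -0.2107]
top cols from 220 -0.00722076945495731
144 ####rrrrrr#.oooooooooooooooo
145 ####rrrrrr.ooooooooooooooooo
146 ####rrrrrrr.oooooooooooooooW
147 ####rrrrrrrrooooooooooooooWW
148 #####rrrrrrrrooooooooooooWWW
149 y#####rrrrrrr.oooooooooooWWW
150 #######rrrrrr.ooooooooooWWWW
151 #######rrrrrr.yYYooooooWWWWW
152 ########rrrrr.yYYYYoooWWWWWW
153 #########rrrr.YYYYYYYYWWWWWW
154 ##########rr..YYYYYYYYYWWWWW
155 ###########..#YYYYYYYYYYYYWW
156 ##########..##yYYYYYYYYYYYYY
157 ###############yYYYYYYYYYYYY
158 #######yyyy#####yYYYYYYYYYYY
159 ###yy#yyYYyy####yYYYYYYYYYYY
160 ##yyyyyYYYYy.####yYYYYYYYYYY
161 ##yYYYYYYYYYy#####yYYYYYYYYY
162 ##yYYYYYYYYYY.####yyYYYYYYYy
163 #yYYYYYYYYYYYy####yyyyYYYYYy
164 yyYYYYYYYYYYYyy..y.y.YYYYyyy
165 YYYYYYYYYYYYyyyyy....yyYyyyy
166 YYY
[... 284 characters left out ...]
.#########
301 ......oWWWWWWo..########
302 ......oWWWWWWo..########
303 ......oWWWWWWW..########
304 ....y.oWWWWWWo.####.....
305 ...yyYYWWWWWWo.###..oooo
306 ...yYYYYYWWWWo.###.ooooo
307 ..yyYYYYYYYYW.###..oWooo
308 ..yyYYYYYYYYyy###.oWWooo
309 ..yyYYYYYYYYyy##..yWWooo
310 .yyyyYYYYYYYy###.yYYYYWo
311 .yyyyyYYYYYYy###.yYYYYYY
312 yyyyyyYYYYYy.##.yYYYYYYY
313 .yyyyyyYYYYy###.yYYYYYYY
314 yyyyyyyyyyyy##..yYYYYYYY
315 yyyyyyyyyyy.##.yyYYYYYYY
316 yyyyyyyyyyyy...yYYYYYYYY
317 yyyyyyyyyyyyyy.yyYYYYYYY
318 yyyYYYYyyyyyyyyyyYYYYYYY
319 yyYYYYYYyyyyyyyyyYYYYYYY
320 yYYYYYYYyyyyyyyyyYYYYYYY
321 YYYYYYYYYYyyyyyyYYYYYYYY
322 YYYYYYYYYYYYyyyyYYYYYYYY
323 YYYYYYYYYYYYYYYYYYYYYYYY
[0.7169 0.1871 0.185 ]
```

Run:
```python
from h import *
T=get_image("top");S=get_image("scene")
b={"t":(235.2,161.7),"s":(441.0,314.3)};k={"t":(236.74,163.63),"s":(439.66,318.21)}
P,e=tri(T,b["t"],S,b["s"]);Q,e2=tri(T,k["t"],S,k["s"]);print("ball",P,e,"slot",Q,e2)
s=st();R=Ro.from_rotvec(s["eef_rot"]).as_matrix()
for z in(.122,.125,.128):
  for n,d in(("t",T),("s",S)): print(z,n,"need tool",(R.T@np.r_[onz(d,k[n],.112)[0]-onz(d,b[n],z)[0],0])[:2])
```

```text
ball [0.7167 0.1861 0.1246] 0.0016186981103703643 slot [0.7171 0.1861 0.1114] 0.001262060611729875
t 36.925 tcp [0.7169 0.1872 0.1849] yawY -8.479025428364528 F [ 0.7614 -0.7127 -1.3145] w 0.2368023961272315 ff 58.808791637420654 q [-0.4732  0.8315  0.4191  1.1625 -0.3271  1.2109 -0.2107]
0.122 t need tool [-0.0007 -0.0006]
0.122 s need tool [-0.0008  0.0024]
0.125 t need tool [0.0002 0.0003]
0.125 s need tool [-0.0002  0.0006]
0.128 t need tool [0.001  0.0012]
0.128 s need tool [ 0.0004 -0.0012]
```

```bash
cat > g1.py <<'E'
from plant import monitor
import sys
s=monitor.read_state();f=s["ft_force"];print([round(float(x),2) for x in f],s["eef_pos"].round(4) if hasattr(s["eef_pos"],"round") else s["eef_pos"],s["time"],flush=True);sys.exit(int(abs(f[2]+1.2)>4 or abs(f[0])>6 or abs(f[1])>6))
E
(python3 -m creep '[{"dx":0,"dy":0.0003,"dz":0.002,"spin":0},{"dx":0,"dy":0.0003,"dz":0.005,"spin":0},{"dx":0,"dy":0.0003,"dz":0.006,"spin":0}]' 0.01 >l; python3 g1.py) && (python3 -m creep '[{"dx":0,"dy":0,"dz":0.001,"spin":0},{"dx":0,"dy":0,"dz":0.002,"spin":0}]' 0.01 >l; python3 g1.py) && (python3 -m creep '[{"dx":0,"dy":0,"dz":0.001,"spin":0},{"dx":0,"dy":0,"dz":0.002,"spin":0}]' 0.01 >l; python3 g1.py) && (python3 -m creep '[{"dx":0,"dy":0,"dz":0.001,"spin":0},{"dx":0,"dy":0,"dz":0.002,"spin":0}]' 0.01 >l; python3 g1.py) && (python3 -m creep '[{"dx":0,"dy":0,"dz":0.001,"spin":0},{"dx":0,"dy":0,"dz":0.002,"spin":0}]' 0.01 >l; python3 g1.py)&& (python3 -m creep '[{"dx":0,"dy":0,"dz":0.001,"spin":0},{"dx":0,"dy":0,"dz":0.002,"spin":0}]' 0.01 >l; python3 g1.py)
```

```text
[-0.57, 0.08, -0.35] [0.7168 0.1871 0.1781] 37.3
[0.2, -0.15, -1.56] [0.7171 0.1871 0.1767] 37.55
[-0.65, 0.32, -1.08] [0.7171 0.1871 0.1747] 37.8
[-0.37, 0.2, -1.96] [0.7171 0.1872 0.1726] 38.05
[0.86, 1.34, -1.82] [0.7171 0.1871 0.1706] 38.3
[0.32, -0.88, -1.94] [0.7171 0.1871 0.1686] 38.55
```

```bash
(python3 -m creep '[{"dx":0,"dy":0,"dz":0.002,"spin":0},{"dx":0,"dy":0,"dz":0.004,"spin":0},{"dx":0,"dy":0,"dz":0.006,"spin":0}]' 0.01 >l; python3 g1.py) && (python3 -m creep '[{"dx":0,"dy":0,"dz":0.002,"spin":0},{"dx":0,"dy":0,"dz":0.004,"spin":0},{"dx":0,"dy":0,"dz":0.006,"spin":0}]' 0.01 >l; python3 g1.py) && (python3 -m creep '[{"dx":0,"dy":0,"dz":0.002,"spin":0},{"dx":0,"dy":0,"dz":0.004,"spin":0},{"dx":0,"dy":0,"dz":0.006,"spin":0},{"dx":0,"dy":0,"dz":0.0075,"spin":0}]' 0.01 >l; python3 g1.py) && (python3 -m creep '[{"dx":0,"dy":0,"dz":0.001,"spin":0},{"dx":0,"dy":0,"dz":0.002,"spin":0}]' 0.01 >l; python3 g1.py) && (python3 -m creep '[{"dx":0,"dy":0,"dz":0.001,"spin":0},{"dx":0,"dy":0,"dz":0.002,"spin":0}]' 0.01 >l; python3 g1.py) && (python3 -m creep '[{"dx":0,"dy":0,"dz":0.001,"spin":0},{"dx":0,"dy":0,"dz":0.002,"spin":0}]' 0.01 >l; python3 g1.py)&& (python3 -m creep '[{"dx":0,"dy":0,"dz":0.001,"spin":0},{"dx":0,"dy":0,"dz":0.002,"spin":0}]' 0.01 >l; python3 g1.py); python3 -c "
from h import *
print(ang('top',get_image('top')));st()"
```

```text
[-0.17, -0.98, -0.98] [0.7171 0.1872 0.1625] 38.925
[-0.07, 0.55, -2.17] [0.7171 0.1871 0.1565] 39.3
[0.21, 0.01, -1.44] [0.7171 0.1871 0.149 ] 39.8
[0.73, -0.72, -1.24] [0.7171 0.1872 0.1472] 40.05
[-0.95, -0.16, -2.12] [0.7171 0.1871 0.1451] 40.3
[0.15, 1.0, -1.42] [0.7171 0.1872 0.1431] 40.55
[0.09, 0.28, -1.17] [0.7171 0.1871 0.1411] 40.8
-0.00722076945495731
t 40.85 tcp [0.717  0.1871 0.1409] yawY -8.479141950302866 F [ 0.105  -0.6478 -1.4557] w 0.24058916572803377 ff 58.80886137485504 q [-0.4716  0.8681  0.4071  1.2122 -0.3411  1.1273 -0.1966]
```

```bash
(python3 -m creep '[{"dx":0,"dy":0,"dz":0.001,"spin":0},{"dx":0,"dy":0,"dz":0.002,"spin":0}]' 0.01 >l; python3 g1.py) && (python3 -m creep '[{"dx":0,"dy":0,"dz":0.001,"spin":0},{"dx":0,"dy":0,"dz":0.002,"spin":0}]' 0.01 >l; python3 g1.py) && (python3 -m creep '[{"dx":0,"dy":0,"dz":0.001,"spin":0},{"dx":0,"dy":0,"dz":0.002,"spin":0}]' 0.01 >l; python3 g1.py) && (python3 -m creep '[{"dx":0,"dy":0,"dz":0.001,"spin":0},{"dx":0,"dy":0,"dz":0.002,"spin":0}]' 0.01 >l; python3 g1.py) && (python3 -m creep '[{"dx":0,"dy":0,"dz":0.001,"spin":0},{"dx":0,"dy":0,"dz":0.002,"spin":0}]' 0.01 >l; python3 g1.py) && (python3 -m creep '[{"dx":0,"dy":0,"dz":0.001,"spin":0},{"dx":0,"dy":0,"dz":0.002,"spin":0}]' 0.01 >l; python3 g1.py) && (python3 -m creep '[{"dx":0,"dy":0,"dz":0.001,"spin":0},{"dx":0,"dy":0,"dz":0.002,"spin":0}]' 0.01 >l; python3 g1.py) && (python3 -m creep '[{"dx":0,"dy":0,"dz":0.001,"spin":0},{"dx":0,"dy":0,"dz":0.002,"spin":0}]' 0.01 >l; python3 g1.py) && (python3 -m creep '[{"dx":0,"dy":0,"dz":0.001,"spin":0},{"dx":0,"dy":0,"dz":0.002,"spin":0}]' 0.01 >l; python3 g1.py); python3 -c "
from h import *
print(ang('top',get_image('top')));st()"
```

```text
[-0.24, -0.19, -1.44] [0.7171 0.1872 0.1391] 41.1
[0.16, -0.11, -1.44] [0.7171 0.1871 0.1371] 41.35
[0.42, 0.26, -2.04] [0.7171 0.1872 0.1351] 41.6
[0.93, 0.09, -1.28] [0.7171 0.1871 0.1331] 41.85
[0.56, 0.15, -1.72] [0.7171 0.1871 0.1311] 42.1
[-0.08, -0.18, -1.85] [0.7171 0.1871 0.1291] 42.35
[-0.63, -0.17, -0.89] [0.7171 0.1871 0.1271] 42.6
[-0.24, -0.38, -1.41] [0.7171 0.1871 0.1251] 42.85
[1.07, 0.51, -1.82] [0.7171 0.1872 0.1231] 43.1
-0.00722076945495731
t 43.15 tcp [0.717  0.1871 0.1229] yawY -8.477542572886723 F [-0.6544 -0.0825 -1.041 ] w 0.24143048496913447 ff 58.80862891674042 q [-0.4705  0.8845  0.4017  1.2299 -0.3473  1.0941 -0.1908]
```

```bash
(python3 -m creep '[{"dx":0,"dy":0,"dz":0.001,"spin":0},{"dx":0,"dy":0,"dz":0.002,"spin":0},{"dx":0,"dy":0,"dz":0.003,"spin":0}]' 0.01 >l; python3 g1.py) && (python3 -m creep '[{"dx":0,"dy":0,"dz":0.0005,"spin":0},{"dx":0,"dy":0,"dz":0.001,"spin":0}]' 0.01 >l; python3 g1.py) && (python3 -m creep '[{"dx":0,"dy":0,"dz":0.0005,"spin":0},{"dx":0,"dy":0,"dz":0.001,"spin":0}]' 0.01 >l; python3 g1.py) && (python3 -m creep '[{"dx":0,"dy":0,"dz":0.0005,"spin":0},{"dx":0,"dy":0,"dz":0.001,"spin":0}]' 0.01 >l; python3 g1.py) && (python3 -m creep '[{"dx":0,"dy":0,"dz":0.0005,"spin":0},{"dx":0,"dy":0,"dz":0.001,"spin":0}]' 0.01 >l; python3 g1.py) && (python3 -m creep '[{"dx":0,"dy":0,"dz":0.0005,"spin":0},{"dx":0,"dy":0,"dz":0.001,"spin":0}]' 0.01 >l; python3 g1.py) && (python3 -m creep '[{"dx":0,"dy":0,"dz":0.0005,"spin":0},{"dx":0,"dy":0,"dz":0.001,"spin":0}]' 0.01 >l; python3 g1.py); python3 -c "
from h import *
print(ang('top',get_image('top')));st()"
```

```text
[-1.01, 0.21, -1.34] [0.7171 0.1872 0.1201] 43.525
[-0.38, 0.03, -1.66] [0.7171 0.1872 0.1192] 43.775
[0.57, 0.62, -1.99] [0.7171 0.1871 0.1182] 44.025
[-1.04, 0.72, -0.05] [0.7171 0.1871 0.1174] 44.275
[-2.93, 0.35, 6.45] [0.7171 0.1871 0.1174] 44.525
-0.00722076945495731
t 44.575 tcp [0.7172 0.1871 0.1174] yawY -8.471484648638782 F [-1.9245 -0.8293  5.1755] w 0.23749539754864446 ff 58.99631917476654 q [-0.47    0.8895  0.4     1.2354 -0.3497  1.0831 -0.1885]
```

```bash
python3 -m creep '[{"dx":0,"dy":0,"dz":-0.0006,"spin":0},{"dx":0,"dy":0,"dz":-0.0006,"spin":0}]' 0.01|tr '\n' ' '; python3 -m creep '[{"dx":0,"dy":0,"dz":0,"spin":0},{"dx":0,"dy":0,"dz":0,"spin":0},{"dx":0,"dy":0,"dz":0,"spin":0},{"dx":0,"dy":0,"dz":0,"spin":0}]' 0.055|tr '\n' ' '; python3 -m creep '[{"dx":0,"dy":0,"dz":-0.004,"spin":0},{"dx":0,"dy":0,"dz":-0.015,"spin":0},{"dx":0,"dy":0,"dz":-0.035,"spin":0},{"dx":0,"dy":0,"dz":-0.06,"spin":0},{"dx":0,"dy":0,"dz":-0.085,"spin":0},{"dx":0,"dy":0,"dz":-0.1,"spin":0},{"dx":-0.06,"dy":-0.04,"dz":-0.1,"spin":0},{"dx":-0.12,"dy":-0.08,"dz":-0.1,"spin":0},{"dx":-0.17,"dy":-0.11,"dz":-0.1,"spin":0},{"dx":-0.2,"dy":-0.13,"dz":-0.1,"spin":0},{"dx":-0.2,"dy":-0.13,"dz":-0.1,"spin":0}]' 0.055|tr '\n' ' '
python3 - <<'E'
from h import *
st();T=get_image("top");S=get_image("scene");p=np.array([.7171,.186])
R={}
for n,d,c in(("top",T,.156),("scene",S,.156)):
    H=hsv(d);print(n,"ang",ang(n,d),"pred handle top",proj(d,[*p,.156]),"base",proj(d,[*p,.116]))
    for A,c,l in blobs(near(red(H),proj(d,[*p,.136])[0],22),12):
        v,u=np.nonzero(l);print("  red",A,c,u.min(),u.max(),v.min(),v.max());R[n]=c if n not in R else R[n]
print("handle centre",tri(T,R["top"],S,R["scene"]))
E
```

```text
time: 44.82 eef_pos: [0.7171, 0.1871, 0.1174] eef_rot: [2.379, 2.051, 0.0] ft_force: [-3.4, -0.3, 5.3] width: 0.239 finger_force: 59.0 time: 45.32 eef_pos: [0.7171, 0.1871, 0.1165] eef_rot: [2.38, 2.051, -0.0] ft_force: [0.1, 0.7, -0.2] width: 0.646 finger_force: 0.0 time: 46.7 eef_pos: [0.5564, 0.0035, 0.2182] eef_rot: [2.388, 2.041, -0.002] ft_force: [1.0, 0.9, 0.3] width: 0.641 finger_force: 0.0 t 46.7 tcp [0.5564 0.0035 0.2182] yawY -8.964399977882511 F [1.0476 0.9378 0.2772] w 0.6408564654024531 ff 0.0 q [-0.3436  0.5059  0.4585  1.7169 -0.2594  0.9802  0.0544]
top ang -0.007738604760090695 pred handle top [[230.7955 156.1372]] base [[235.9159 162.8671]]
  red 144 [233.6597 159.375 ] 227 241 152 167
scene ang None pred handle top [[443.6177 305.5239]] base [[439.678  316.9899]]
  red 158 [443.0443 310.481 ] 437 449 302 320
handle centre (array([0.7169, 0.1866, 0.1382]), np.float64(0.003135275844407973))
```

The handle centre is at (0.717, 0.187, 0.138) m against 0.136 m expected, so the pin is upright and home. The plate hasn't moved and the gripper is clear.

```bash
python3 -m creep '[{"dx":0,"dy":0,"dz":0,"spin":0},{"dx":0,"dy":0,"dz":0,"spin":0},{"dx":0,"dy":0,"dz":0,"spin":0}]'|head -1; python3 -c "
from h import *
print(ang('top',get_image('top')))
from plant import order
print(order.job_done())"
```

```text
time: 47.18
None
the job is handed in; nothing more can be done
None
```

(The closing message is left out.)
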